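Fetch the jar from behind the tin display

ROBOT

A 7-joint arm with a two-finger parallel gripper is mounted at the origin on the work surface. World frame = base frame: x ahead of the robot, y to its left, z up, the work surface at z = 0. Lengths are in m, angles in rad, forces in N, time in s.
With the tool pointing down it reaches from about 0.425 to 1.025 m from the base axis. Payload 9.4 kg.
Tool frame: the origin (TCP) lies between the finger pads; the fingertips stand 19 mm ahead of it and the grasp point (between the pads) is the TCP; z points along the fingers, y is the direction in which the jaws open and shut (so a half turn about z gives the same grasp; the last joint's range is limited). The gripper opens to 93 mm and grips with 3 to 60 N. Pads are 15 mm wide; open, the fingers measure 128 mm over their backs; the gripper's body (75 mm by 188 mm) begins 65 mm behind the grasp point.
Start: joints at [-1.215, 0.599, -0.003, 1.599, 0.002, 0.943, -0.08], TCP at [0.304, 0.658, 0.238] pointing down, gripper open.
Joint ranges: [-2.57, 2.57], [-0.35, 1.97], [-1.29, 1.29], [0.11, 2.56], [-1.05, 4.19], [0.11, 1.86], [-2.63, 2.63]. Speed limits (rad/s): [2.22, 2.22, 3.01, 3.01, 3.14, 3.14, 3.14].

INTERFACE

Orientations are given as [roll, pitch, yaw] about the fixed x, y, z axes, in that order (R = Rz(yaw) Ry(pitch) Rx(roll)).
In Python, from workcell import env, viewer gives the robot as it stands.
- The arm moves only by the tool step_arm, never from a script. Its argument "motion" is a list of rows, each a list of 6 numbers: the shift along the tool's x, y, z in m, then the turn, a rotation vector about the tool's x, y, z in degrees. In form: [[x, y, z, ax, ay, az], ...]. A call has exactly 8 rows; each row shifts and turns the pose as measured when the row begins, along the tool's axes as they then stand; what a row does not reach is not made up. A row lasts 1/12 s, in which the tool goes at most 41.7 mm and 7.16 degrees, less where a joint would pass 70% of its speed; a pose out of reach is approached as far as the arm can. A call with a gripper value outside its range is refused whole. "fingers" is the closure, from -1 (fully open) to 1 (shut), set as the call begins (left out, the last holds). The fingers move at their own pace and stop on an object; "squeeze" is the grip in N (left out, the last holds). Time passes only in rows, so rows that do not move let the fingers close, or fill a call up. It gives the time, the measured TCP pose, the force and the opening at its end, in the units of the state.
- env.sense(): the state, without advancing time (a new reading comes with each control period).
- viewer.grab_frame(name): name is "scene" or "top" or "wrist"; returns a dict with "img" (480x640x3 uint8, blue, green, red), "fx", "fy", "cx", "cy" (pixels), "k1" (the pictures are not rectified: a ray, as slopes to the right and down, at radius r is drawn at 1 + k1 r^2 times it, then the intrinsics apply), "eye" and "attitude" of the camera in the world. Camera axes: x right, y up, looking along -z (the intrinsics and any distortion apply to the point x, -y, -z); pixel columns grow to the right and rows downward; lengths in m; the calibration is good to about 2 mm. A picture is of the moment at which its call begins. There is no depth.
- env.hand_in(): hands the job in, once; it reports no verdict.
The state is a dict: "t": time; "joint_pos": joint angles; "dq": joint speeds; "tau": joint torques, N m; "eef_pos": TCP position; "ee_rot": TCP orientation; "ft_force": force on the tool from outside, world axes, zero at the start; "wrist_torque": the same for the moment, N m; "width": opening from 0.0 (shut) to 1.0 (fully open).
Only numpy, scipy, OpenCV 4.12 (cv2) and the standard library are available. Lean on these libraries where they do the work, as an engineer would, in place of code of your own. Each camera call takes 0.05 s, during which the arm holds its last target. There are 200 camera calls.

TASK

A customer wants the squat copper-lidded jar that stands behind the two tins on the display shelf: clear the flat carton and both tins into the wooden side tray, then stand the jar upright in the middle of the open gift box. With the jar in the box, put the display back just as it was: each tin on its own old spot, the square one straight to the shelf, and last the carton lying across the two lids as before. Lift things and set them down gently, dropping and tipping nothing, and leave the flask, the small pot and the bell alone.

Things in the scene. Friction and masses are not known exactly. Their poses are not given: they have to be found in the camera images.
- board: display shelf: dark wooden board fixed on the counter (z = 0), 200 mm deep (its x) by 340 mm wide (its y), top 25 mm above the counter; along its back (+x) edge, 93 mm from the centre, a thin brass rail stands 35 mm above its top. Front (-x) faces the robot. Origin: centre of its underside. The tins stand side by side about 32 mm in front of its middle line, their lids bridged by the carton.
- carton: flat cream chocolate carton, 50 mm (its x) by 130 mm (its y) by 28 mm high, about 0.16 kg, rigid; at the start it lies flat across the lids of both tins, its long side about along the shelf's y. Origin: centre of its underside; z up.
- round_tin: round teal tin, aluminium lid, diameter 66 mm over the lid (65 mm below), 120 mm high, flat top, about 0.3 kg, rigid; the lid is the top 23 mm and fixed. Origin: centre of its underside; z up. Stands at the shelf's left or right, its middle about 96 mm from that of the square tin (gap about 30 mm).
- square_tin: square teal tin, aluminium lid, 66 x 66 mm over the lid (63 x 63 mm below), 120 mm high, flat top, about 0.3 kg, rigid; the lid is the top 24 mm and fixed; its sides are about parallel to the shelf's edges. Origin: centre of its underside; x and y square to its sides, z up. Stands beside the round tin.
- jar: the wanted jar: squat, brown with copper lid, diameter 56 mm over the lid (54 mm below), 45 mm high, about 0.14 kg, rigid; the lid is the top 14 mm. Stands on the shelf some 68 mm behind (+x of) the line of the tins' middles, about midway between them, a few mm from them. Origin: centre of its underside; z up.
- tray: side tray: shallow open wooden tray fixed on the counter, left or right (the gift box is on the other side), outside 250 mm (its x) by 190 mm (its y), rim 12 mm high, 5 mm thick, inner floor 5 mm above the counter. Origin: centre of its underside. It has room for the carton laid along its x, beside the two tins one before the other.
- gift_box: the open gift box: square low pale teal box of stiff board without its lid, fixed on the counter on the other side, outside 150 x 150 mm, walls 28 mm high and 4 mm thick, inner floor 4 mm above the counter. Origin: centre of its underside.
- flask: bystander: small amber flask with a narrow neck, 40 mm in diameter, 90 mm high, at a back corner of the shelf. Origin: centre of its underside.
- pot: bystander: small white pot with cork, 42 mm in diameter, 66 mm high, at the other back corner of the shelf. Origin: centre of its underside.
- bell: bystander: brass counter bell on a round wooden foot 80 mm in diameter, 58 mm high, loose on the counter between the robot and the shelf. Origin: centre of its underside.

How it is judged:
On the way, in this order (a step that is already met when the one before it is completed fails the run):
1. the carton and both tins are all in the side tray, upright and at rest (middle of each inside the rim, tins on the tray's floor, tilt under 0.08 rad), the jar still upright on the shelf (x of carton in the frame of tray between -0.115 and 0.115 m and y of carton in the frame of tray between -0.085 and 0.085 m and z of carton in the frame of tray below 0.15 m and angle between each of carton, round_tin, square_tin, jar's own z axis and vertical below 0.08 rad and x of round_tin in the frame of tray between -0.115 and 0.115 m and y of round_tin in the frame of tray between -0.085 and 0.085 m and z of each of round_tin, square_tin in the frame of tray below 0.02 m and x of square_tin in the frame of tray between -0.115 and 0.115 m and y of square_tin in the frame of tray between -0.085 and 0.085 m and linear speed of each of carton, round_tin, square_tin below 0.02 m/s and x of jar in the frame of board between -0.09 and 0.09 m and y of jar in the frame of board between -0.16 and 0.16 m and z of jar in the frame of board below 0.03 m), for 0.2 s.
2. the jar stands upright on the floor of the gift box, within 15 mm of its middle, while the carton and both tins are still in the tray (horizontal distance between jar and gift_box below 0.015 m and z of jar in the frame of gift_box below 0.012 m and angle between each of jar, carton, round_tin, square_tin's own z axis and vertical below 0.08 rad and linear speed of each of jar, carton, round_tin, square_tin below 0.02 m/s and x of carton in the frame of tray between -0.115 and 0.115 m and y of carton in the frame of tray between -0.085 and 0.085 m and z of carton in the frame of tray below 0.15 m and x of round_tin in the frame of tray between -0.115 and 0.115 m and y of round_tin in the frame of tray between -0.085 and 0.085 m and z of each of round_tin, square_tin in the frame of tray below 0.02 m and x of square_tin in the frame of tray between -0.115 and 0.115 m and y of square_tin in the frame of tray between -0.085 and 0.085 m), for 0.2 s.
3. both tins stand upright on their own old spots, each within 12 mm of where it began, the square tin's sides within 0.17 rad of the shelf's, with the carton still in the tray (distance of each of round_tin, square_tin from where it was at the start of the episode below 0.012 m and angle between each of round_tin, square_tin's own z axis and vertical below 0.05 rad and (angle between the x axis of square_tin and the x axis of board, either way round below 0.17 rad or angle between the x axis of square_tin and the y axis of board, either way round below 0.17 rad) and linear speed of each of round_tin, square_tin below 0.02 m/s and x of carton in the frame of tray between -0.115 and 0.115 m and y of carton in the frame of tray between -0.085 and 0.085 m and z of carton in the frame of tray below 0.15 m), for 0.2 s.
At the end, for the whole second after the job is handed in: Jar upright on the gift box floor, within 15 mm of its middle; tins upright within 12 mm of where each began, carton flat across their lids within 15 mm of where it began; square tin and carton within 0.17 rad of straight to the shelf; all at rest (horizontal distance between jar and gift_box below 0.015 m and z of jar in the frame of gift_box below 0.012 m and angle between jar's own z axis and vertical below 0.08 rad and linear speed of each of jar, round_tin, square_tin, carton below 0.02 m/s and distance of each of round_tin, square_tin from where it was at the start of the episode below 0.012 m and angle between each of round_tin, square_tin, carton's own z axis and vertical below 0.05 rad and (angle between the x axis of square_tin and the x axis of board, either way round below 0.17 rad or angle between the x axis of square_tin and the y axis of board, either way round below 0.17 rad) and distance of carton from where it was at the start of the episode below 0.015 m and angle between the y axis of carton and the y axis of board, either way round below 0.17 rad); the robot touches nothing.
It fails at once if the carton, a tin or the jar is tipped by more than 0.5 rad (angle between any of carton, round_tin, square_tin, jar's own z axis and vertical above 0.5 rad).
It fails at once if the carton, a tin or the jar is dropped (faster than 0.6 m/s with the fingers off it, a fall of about 18 mm) ((linear speed of carton above 0.6 m/s and contact force between the fingers and carton below 0.05 N) or (linear speed of round_tin above 0.6 m/s and contact force between the fingers and round_tin below 0.05 N) or (linear speed of square_tin above 0.6 m/s and contact force between the fingers and square_tin below 0.05 N) or (linear speed of jar above 0.6 m/s and contact force between the fingers and jar below 0.05 N)).
It fails at once if the flask, the pot or the bell is pushed more than 20 mm or tipped by more than 0.4 rad (distance of any of flask, pot, bell from where it was at the start of the episode above 0.02 m or angle between any of flask, pot, bell's own z axis and vertical above 0.4 rad).
It also fails if it takes over 144 s, if anything falls off the work surface, if the arm or the gripper's body presses on something with over 40 N, if the wrist force passes 120 N, or if a joint passes its speed limit or range.

## Working session

There is one attempt and no reset: what is moved stays moved. The work goes in short steps, Python scripts to look and compute and a tool call to move; the robot and the scene stay as the last step left them, time stands still between calls to the robot, and variables do not carry over. Pictures are saved under pics/ and viewed, about 12 in all and at most 16, crops included, and the job is handed in when it is done.

Besides the shell and the picture viewer there is one more tool, called after "Emit:" as name(argument=value, ...), one argument or row to a line, values as JSON. step_arm: Moves the arm, as the interface text tells. Its arguments: {"type":"object","properties":{"motion":{"type":"array"},"fingers":{"type":"number"},"squeeze":{"type":"number"}},"required":["motion"]}

```bash
mkdir -p pics && ls && python3 - <<'E'
from workcell import env, viewer
import cv2
print(env.sense())
for n in ("scene","top"):
    f=viewer.grab_frame(n); cv2.imwrite(f"pics/{n}0.png",f["img"]); print({k:v for k,v in f.items() if k!="img"})
E
```

```text
pics
{'t': 0.0, 'joint_pos': array([-1.21467023,  0.60015147, -0.0025374 ,  1.60015419,  0.00180134,
        0.94285956, -0.07981959]), 'dq': array([-0.00048456,  0.00016275, -0.00034549,  0.00033552, -0.00019569,
        0.00117566, -0.00026147]), 'tau': array([ 3.89725974e-04, -7.65069509e+01,  1.49721075e+00, -2.52369529e+01,
       -5.24571282e-02,  1.68535067e-02,  1.73751041e-04]), 'eef_pos': array([0.30391581, 0.6577134 , 0.2367323 ]), 'ee_rot': array([-3.14002917e+00,  1.48149055e-04,  2.70880159e+00]), 'ft_force': array([-0.27982014,  0.29853696, -0.70602368]), 'wrist_torque': array([-0.06086887, -0.00201953,  0.07016449]), 'width': 0.9990366920033406}
{'fx': 599.2261823530782, 'fy': 599.2261823530782, 'cx': 318.3529887262918, 'cy': 242.84589341842778, 'k1': -0.09102878156704154, 'eye': array([ 1.37153483, -0.29596263,  1.15891754]), 'attitude': array([ 0.71058663, -0.00131489,  1.22722161])}
{'fx': 611.1078623877672, 'fy': 611.1078623877672, 'cx': 326.2346624813502, 'cy': 238.750519335317, 'k1': -0.0004650851713446363, 'eye': array([0.30998668, 0.00671743, 1.28867915]), 'attitude': array([ 0.1991095 , -0.00316409, -1.55460735])}
```

View pics/scene0.png

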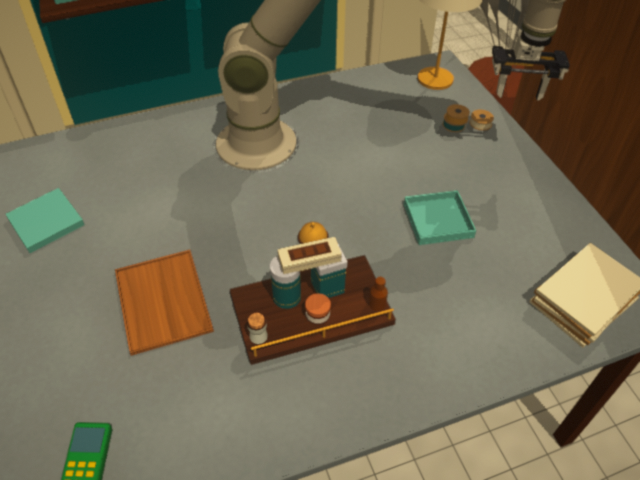

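View pics/top0.png

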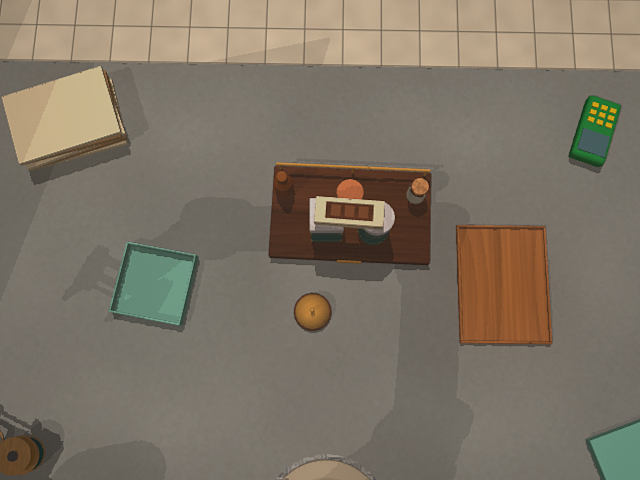

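The scene view shows the jar behind the two tins. In the top view (image up = +x, left = +y) the square tin is at left (~327,220), the round tin at right (~378,220), the tray at right (505,285), the gift box at left (154,284), the bell at (313,311), and the carton runs from (316,197) to (384,226).

```bash
cat > h.py <<'E'
import numpy as np, cv2
from scipy.spatial.transform import Rotation as R
from workcell import env, viewer
def grab(n,save=None):
    f=viewer.grab_frame(n)
    if save: cv2.imwrite(f"pics/{save}.png",f["img"])
    return f
def ray(f,px):
    px=np.asarray(px,float).reshape(-1,2)
    K=np.array([[f["fx"],0,f["cx"]],[0,f["fy"],f["cy"]],[0,0,1]])
    u=cv2.undistortPoints(px.reshape(-1,1,2),K,np.array([f["k1"],0,0,0,0.])).reshape(-1,2)
    d=np.c_[u[:,0],-u[:,1],-np.ones(len(u))]
    return R.from_euler("xyz",f["attitude"]).apply(d)
def plane(f,px,z):
    d=ray(f,px); e=np.asarray(f["eye"]); return e+d*((z-e[2])/d[:,2])[:,None]
def pix(f,P):
    p=R.from_euler("xyz",f["attitude"]).inv().apply(np.asarray(P,float).reshape(-1,3)-f["eye"])
    s=np.c_[p[:,0],-p[:,1]]/-p[:,2:]; s=s*(1+f["k1"]*(s**2).sum(1))[:,None]
    return s*f["fx"]+[f["cx"],f["cy"]]
def blob(f,lo,hi,box=None,close=0):
    """largest contour of HSV range inside box x0,y0,x1,y1"""
    m=cv2.inRange(cv2.cvtColor(f["img"],cv2.COLOR_BGR2HSV),np.array(lo),np.array(hi))
    if box is not None:
        k=np.zeros_like(m); k[box[1]:box[3],box[0]:box[2]]=1; m=m*k
    if close: m=cv2.morphologyEx(m,cv2.MORPH_CLOSE,np.ones((close,close)))
    c,_=cv2.findContours(m,cv2.RETR_EXTERNAL,cv2.CHAIN_APPROX_NONE)
    return max(c,key=cv2.contourArea).reshape(-1,2)
def rect(f,c,z):
    """world minimum-area rectangle: centre, sizes (mm), angle deg"""
    P=plane(f,c,z)[:,:2].astype(np.float32)*1000
    return cv2.minAreaRect(P)
E
python3 - <<'E'
from h import *
f=grab("top")
hsv=cv2.cvtColor(f["img"],cv2.COLOR_BGR2HSV)
for n,p in dict(box=(154,284),wall=(115,290),tray=(505,285),carton=(320,220),cartonc=(350,212),board=(290,245),alu=(391,212),alu2=(312,205),jar=(350,187),bell=(305,305),counter=(230,350)).items(): print(n,hsv[p[1],p[0]])
for n,lo,hi,b,z in (("box",(70,60,60),(90,255,255),(90,220,220,350),.028),("tray",(5,120,60),(20,255,255),(445,215,570,355),.012),("carton",(20,40,150),(35,140,255),(300,185,400,240),.173),("board",(0,80,10),(15,255,90),(255,150,445,275),.025)):
    c=blob(f,lo,hi,b,5); print(n,cv2.boundingRect(c),rect(f,c,z))
E
```

```text
box [ 75  75 140]
wall [ 75  74 127]
tray [ 12 172 156]
carton [ 22  70 204]
cartonc [ 12 158 118]
board [ 10 142  70]
alu [ 11  38 183]
alu2 [ 15  25 200]
jar [ 10 163 174]
bell [ 17 171 179]
counter [ 18  36 122]
box (109, 242, 89, 84) ((465.39617919921875, 363.49114990234375), (154.17630004882812, 149.49513244628906), 80.15827941894531)
tray (456, 225, 96, 119) ((479.14324951171875, -365.7792663574219), (250.01625061035156, 191.50404357910156), 0.2294156551361084)
carton (315, 196, 69, 30) ((589.2797241210938, -35.319740295410156), (128.18382263183594, 48.72829818725586), 86.62353515625)
board (269, 166, 162, 99) ((617.9915771484375, -43.79197692871094), (338.54083251953125, 207.15501403808594), 88.26775360107422)
```

```bash
cat >> h.py <<'E'
def go(xyz,yaw_deg,n=None,vmax=.036,wmax=6.5):
    """print rows (tool frame) from the present pose to the target, in calls of 8"""
    s=env.sense(); p=s["eef_pos"]; Rm=R.from_euler("xyz",s["ee_rot"])
    Rt=R.from_euler("xyz",[np.pi,0,np.radians(yaw_deg)])
    if (Rm.inv()*Rt).magnitude()>np.pi*.75: Rt=R.from_euler("xyz",[np.pi,0,np.radians(yaw_deg+180)])
    w=(Rm.inv()*Rt).as_rotvec(degrees=True); d=np.array(xyz)-p
    n=n or int(np.ceil(max(np.linalg.norm(d)/vmax,np.linalg.norm(w)/wmax,1)))
    print("t %.1f from"%s["t"],p.round(4),"yaw %.1f"%np.degrees(s["ee_rot"][2]),"rows",n)
    rows=[]; Q=Rm
    for i in range(n):
        rows.append((Q.inv().apply(d/n)).round(4).tolist()+(w/n).round(2).tolist()); Q=Q*R.from_rotvec(w/n,degrees=True)
    if n<=8 and np.linalg.norm(w)<1: print("total",Rm.inv().apply(d).round(4),w.round(2)); 
    else:
        for i in range(0,n,8): print(str(rows[i:i+8]).replace(" ",""))
E
python3 -c "
from h import *
go([.589,-.035,.25],86.6,24)"
```

```text
t 0.1 from [0.304  0.6578 0.237 ] yaw 155.2 rows 24
[[-0.0229,-0.0212,-0.0005,-0.0,0.0,2.86],[-0.0239,-0.0201,-0.0005,-0.0,0.0,2.86],[-0.0249,-0.0188,-0.0005,-0.0,0.0,2.86],[-0.0258,-0.0176,-0.0005,-0.0,0.0,2.86],[-0.0266,-0.0163,-0.0005,-0.0,0.0,2.86],[-0.0274,-0.0149,-0.0005,-0.0,0.0,2.86],[-0.0281,-0.0135,-0.0005,-0.0,0.0,2.86],[-0.0288,-0.0121,-0.0005,-0.0,0.0,2.86]]
[[-0.0293,-0.0107,-0.0005,-0.0,0.0,2.86],[-0.0298,-0.0092,-0.0005,-0.0,0.0,2.86],[-0.0303,-0.0077,-0.0005,-0.0,0.0,2.86],[-0.0306,-0.0062,-0.0005,-0.0,0.0,2.86],[-0.0309,-0.0046,-0.0005,-0.0,0.0,2.86],[-0.0311,-0.0031,-0.0005,-0.0,0.0,2.86],[-0.0312,-0.0015,-0.0005,-0.0,0.0,2.86],[-0.0312,0.0,-0.0005,-0.0,0.0,2.86]]
[[-0.0312,0.0016,-0.0005,-0.0,0.0,2.86],[-0.0311,0.0031,-0.0005,-0.0,0.0,2.86],[-0.0309,0.0047,-0.0005,-0.0,0.0,2.86],[-0.0306,0.0062,-0.0005,-0.0,0.0,2.86],[-0.0302,0.0077,-0.0005,-0.0,0.0,2.86],[-0.0298,0.0092,-0.0005,-0.0,0.0,2.86],[-0.0293,0.0107,-0.0005,-0.0,0.0,2.86],[-0.0288,0.0121,-0.0005,-0.0,0.0,2.86]]
```

Emit:
step_arm(
  motion=[
    [-0.023, -0.021, -0.001, 0, 0, 2.9],
    [-0.024, -0.02, -0.001, 0, 0, 2.9],
    [-0.025, -0.019, -0.001, 0, 0, 2.9],
    [-0.026, -0.018, -0.001, 0, 0, 2.9],
    [-0.027, -0.016, -0.001, 0, 0, 2.9],
    [-0.027, -0.015, -0.001, 0, 0, 2.9],
    [-0.028, -0.014, -0.001, 0, 0, 2.9],
    [-0.029, -0.012, -0.001, 0, 0, 2.9],
  ],
  fingers=-1,
  squeeze=20,
)

```text
t: 0.82
eef_pos: [0.3946, 0.4229, 0.2409]
ee_rot: [-3.137, -0.003, 2.299]
ft_force: [0.3, 1.0, -0.2]
width: 1.001
```

Emit:
step_arm(
  motion=[
    [-0.029, -0.011, 0, 0, 0, 2.9],
    [-0.03, -0.009, 0, 0, 0, 2.9],
    [-0.03, -0.008, 0, 0, 0, 2.9],
    [-0.031, -0.006, 0, 0, 0, 2.9],
    [-0.031, -0.005, 0, 0, 0, 2.9],
    [-0.031, -0.003, 0, 0, 0, 2.9],
    [-0.031, -0.002, 0, 0, 0, 2.9],
    [-0.031, 0, 0, 0, 0, 2.9],
  ],
)

```text
t: 1.48
eef_pos: [0.4855, 0.1772, 0.2408]
ee_rot: [-3.136, -0.001, 1.874]
ft_force: [0.4, 0.5, -0.5]
width: 1.001
```

```bash
python3 -c "
from h import *
go([.589,-.035,.25],86.6)"
```

```text
t 1.5 from [0.4855 0.1772 0.2408] yaw 107.4 rows 7
[[-0.0333,0.0051,-0.0014,-0.05,0.0,2.97],[-0.033,0.0068,-0.0014,-0.05,0.0,2.97],[-0.0326,0.0085,-0.0014,-0.05,0.0,2.97],[-0.0322,0.0102,-0.0014,-0.05,0.0,2.97],[-0.0316,0.0118,-0.0014,-0.05,0.0,2.97],[-0.0309,0.0134,-0.0013,-0.05,0.0,2.97],[-0.0302,0.015,-0.0013,-0.05,0.0,2.97]]
```

Emit:
step_arm(
  motion=[
    [-0.033, 0.005, -0.001, 0, 0, 3],
    [-0.033, 0.007, -0.001, 0, 0, 3],
    [-0.033, 0.008, -0.001, 0, 0, 3],
    [-0.032, 0.01, -0.001, 0, 0, 3],
    [-0.032, 0.012, -0.001, 0, 0, 3],
    [-0.031, 0.013, -0.001, 0, 0, 3],
    [-0.03, 0.015, -0.001, 0, 0, 3],
    [-0.006, 0.004, 0, 0, 0, 0.5],
  ],
)

```text
t: 2.15
eef_pos: [0.593, -0.0591, 0.2478]
ee_rot: [-3.137, 0.003, 1.474]
ft_force: [0.1, -0.3, 0.5]
width: 1.002
```

```bash
python3 -c "
from h import *
f=grab('wrist','wrist1'); print(f['eye'],f['attitude'],f['fx'])
print(env.sense()['eef_pos'],env.sense()['ee_rot'],pix(f,[[.589,-.035,.173]]))
go([.589,-.035,.20],86.6)"
```

```text
[0.60240006 0.02023534 0.39284617] [-0.29275216  0.00589671 -0.09722695] 369.723983474356
[ 0.59271535 -0.05827293  0.24749745] [-3.13587668e+00  2.98028883e-03  1.47480048e+00] [[310.17914433 223.39145441]]
t 2.2 from [ 0.5927 -0.0583  0.2475] yaw 84.5 rows 2
[[0.0115,-0.0028,0.0237,-0.17,0.08,-1.05],[0.0115,-0.0027,0.0237,-0.17,0.08,-1.05]]
```

View pics/wrist1.png

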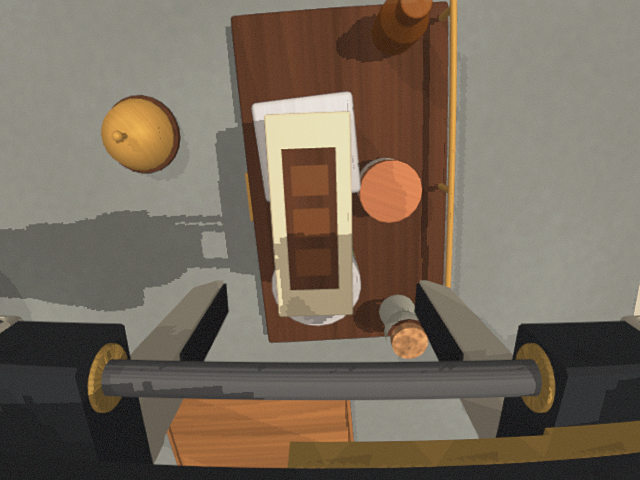

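The wrist view shows the carton top with corners near (265,113), (349,112), (352,314), (277,316). The square lid has corners near (253,102), (353,92) and (359,190). The jar lid is at (390,190), the pot at (405,330), and the flask at top right.

```bash
python3 - <<'E'
from h import *
f=grab("wrist")
P=plane(f,[(265,113),(349,112),(352,314),(277,316)],.173); print(P.mean(0),np.linalg.norm(np.diff(P,axis=0),axis=1)); v=P[1]+P[0]-P[2]-P[3]; print("yaw",np.degrees(np.arctan2(-v[0],v[1])))
c=blob(f,(18,30,100),(38,160,255),(255,100,365,330),9); print("carton",rect(f,c,.173))
Q=plane(f,[(253,102),(353,92),(359,190)],.145); print("sq",Q[[0,2]].mean(0),np.linalg.norm(np.diff(Q,axis=0),axis=1),np.degrees(np.arctan2(*(Q[1]-Q[0])[1::-1])))
m=blob(f,(0,110,120),(15,255,255),(355,155,425,225)); print("jar",rect(f,m,.07))
B=plane(f,[(232,17),(269,342),(447,2),(424,333)],.025); print(B.round(4))
E
```

```text
[ 0.5892456 -0.0329696  0.173    ] [0.04770966 0.12714777 0.04985328]
yaw -3.879577142577623
carton ((591.1564331054688, -34.269187927246094), (129.0281524658203, 52.6315803527832), 86.42489624023438)
sq [0.5905184  0.01036289 0.145     ] [0.06382036 0.06269126] -0.23214532935055995
jar ((656.1802978515625, -38.8485107421875), (55.073482513427734, 54.858524322509766), 84.88221740722656)
[[ 0.5289  0.1278  0.025 ]
 [ 0.5181 -0.2058  0.025 ]
 [ 0.7235  0.1224  0.025 ]
 [ 0.6948 -0.2108  0.025 ]]
```

Emit:
step_arm(
  motion=[
    [0.012, -0.003, 0.012, 0, 0, -1],
    [0.012, -0.003, 0.012, 0, 0, -1],
    [0, 0, 0.012, 0, 0, 0],
    [0, 0, 0.01, 0, 0, 0],
    [0, 0, 0, 0, 0, 0],
    [0, 0, 0, 0, 0, 0],
    [0, 0, 0, 0, 0, 0],
    [0, 0, 0, 0, 0, 0],
  ],
)

```text
t: 2.92
eef_pos: [0.5837, -0.0194, 0.1991]
ee_rot: [-3.131, -0.004, 1.53]
ft_force: [0.6, -0.2, -0.0]
width: 1.001
```

```bash
python3 -c "
from h import *
go([.590,-.034,.167],86.4)"
```

```text
t 2.9 from [ 0.5837 -0.0194  0.1991] yaw 87.7 rows 1
[[-0.0145,0.0072,0.032,-0.63,-0.22,1.26]]
```

Emit:
step_arm(
  motion=[
    [-0.005, 0.002, 0, -0.2, 0, 0.4],
    [-0.005, 0.003, 0, -0.2, 0, 0.4],
    [-0.004, 0.002, 0, -0.2, -0.2, 0.4],
    [0, 0, 0, 0, 0, 0],
    [0, 0, 0, 0, 0, 0],
    [0, 0, 0.005, 0, 0, 0],
    [0, 0, 0.005, 0, 0, 0],
    [0, 0, 0, 0, 0, 0],
  ],
)

```text
t: 3.58
eef_pos: [0.592, -0.037, 0.1905]
ee_rot: [3.137, 0.0, 1.504]
ft_force: [-0.4, 0.7, -0.0]
width: 1.002
```

```bash
python3 -c "
from h import *
go([.590,-.034,.167],86.4)"
```

```text
t 3.6 from [ 0.592  -0.037   0.1905] yaw 86.2 rows 1
total [ 0.0028 -0.0023  0.0235] [ 0.28  0.   -0.2 ]
```

Emit:
step_arm(
  motion=[
    [0.001, -0.001, 0.005, 0, 0, 0],
    [0.001, -0.001, 0.005, 0, 0, 0],
    [0, 0, 0.005, 0, 0, 0],
    [0, 0, 0.004, 0, 0, 0],
    [0, 0, 0.002, 0, 0, 0],
    [0, 0, 0, 0, 0, 0],
    [0, 0, 0, 0, 0, 0],
    [0, 0, 0, 0, 0, 0],
  ],
)

```text
t: 4.25
eef_pos: [0.5892, -0.0339, 0.1656]
ee_rot: [3.14, 0.0, 1.505]
ft_force: [-0.2, 0.3, 0.1]
width: 1.002
```

```bash
python3 -c "
from h import *
go([.590,-.034,.167],86.4)"
```

```text
t 4.2 from [ 0.5892 -0.0339  0.1656] yaw 86.3 rows 1
total [-0.0001  0.0008 -0.0014] [ 0.12  0.01 -0.14]
```

Emit:
step_arm(
  motion=[
    [0, 0, -0.001, 0, 0, 0],
    [0, 0, 0, 0, 0, 0],
    [0, 0, 0, 0, 0, 0],
    [0, 0, 0, 0, 0, 0],
    [0, 0, 0, 0, 0, 0],
    [0, 0, 0, 0, 0, 0],
    [0, 0, 0, 0, 0, 0],
    [0, 0, 0, 0, 0, 0],
  ],
  fingers=1,
  squeeze=20,
)

```text
t: 4.92
eef_pos: [0.5898, -0.034, 0.1678]
ee_rot: [3.138, -0.0, 1.505]
ft_force: [-0.6, -0.1, -0.9]
width: 0.532
```

Emit:
step_arm(
  motion=[
    [0, 0, 0, 0, 0, 0],
    [0, 0, -0.004, 0, 0, 0],
    [0, 0, -0.006, 0, 0, 0],
    [0, 0, -0.01, 0, 0, 0],
    [0, 0, -0.015, 0, 0, 0],
    [0, 0, -0.02, 0, 0, 0],
    [0, 0, -0.015, 0, 0, 0],
    [0, 0, -0.005, 0, 0, 0],
  ],
)

```text
t: 5.58
eef_pos: [0.588, -0.0342, 0.2473]
ee_rot: [-3.141, 0.001, 1.505]
ft_force: [0.4, 0.5, -1.6]
width: 0.538
```

```bash
python3 -c "
from h import *
f=grab('scene','scene1'); f=grab('top','top1'); cv2.imwrite('pics/top1c.png',cv2.resize(f['img'][140:360,230:580],None,fx=2,fy=2,interpolation=cv2.INTER_CUBIC))
print(env.sense()['width'])
go([.46,-.415,.25],0)"
```

```text
0.5385883897398157
t 5.7 from [ 0.5879 -0.0341  0.2462] yaw 86.2 rows 14
[[-0.0278,-0.0073,-0.0002,0.0,0.0,6.16],[-0.0284,-0.0043,-0.0003,0.0,0.0,6.16],[-0.0287,-0.0012,-0.0003,0.0,0.0,6.16],[-0.0286,0.0018,-0.0003,0.0,0.0,6.16],[-0.0283,0.0049,-0.0003,0.0,0.0,6.16],[-0.0276,0.0079,-0.0003,0.0,0.0,6.16],[-0.0266,0.0108,-0.0003,0.0,0.0,6.16],[-0.0253,0.0136,-0.0003,0.0,0.0,6.16]]
[[-0.0237,0.0163,-0.0003,0.0,0.0,6.16],[-0.0218,0.0187,-0.0003,0.0,0.0,6.16],[-0.0196,0.0209,-0.0003,0.0,0.0,6.16],[-0.0173,0.0229,-0.0003,0.0,0.0,6.16],[-0.0147,0.0246,-0.0003,0.0,0.0,6.16],[-0.012,0.0261,-0.0003,0.0,0.0,6.16]]
```

View pics/top1c.png

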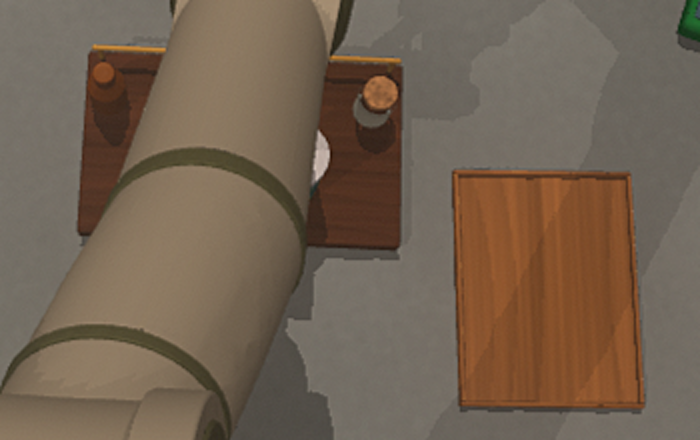

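The arm covers the tins in this view; the carton is held (50 mm opening). On to the tray.

Emit:
step_arm(
  motion=[
    [-0.02, -0.005, 0, 0, 0, 4],
    [-0.026, -0.004, 0, 0, 0, 6],
    [-0.029, -0.001, 0, 0, 0, 6],
    [-0.029, 0.002, 0, 0, 0, 6],
    [-0.028, 0.005, 0, 0, 0, 6],
    [-0.028, 0.008, 0, 0, 0, 6],
    [-0.027, 0.011, 0, 0, 0, 6],
    [-0.025, 0.014, 0, 0, 0, 6],
  ],
)

```text
t: 6.35
eef_pos: [0.5207, -0.247, 0.2397]
ee_rot: [-3.134, 0.004, 0.673]
ft_force: [1.0, -0.5, -2.2]
width: 0.535
```

Emit:
step_arm(
  motion=[
    [-0.024, 0.016, 0, 0, 0, 6],
    [-0.022, 0.019, 0, 0, 0, 6],
    [-0.02, 0.021, 0, 0, 0, 6],
    [-0.017, 0.022, 0, 0, 0, 6],
    [-0.01, 0.016, 0, 0, 0, 4],
    [-0.006, 0.01, 0, 0, 0, 3],
    [0, 0, 0, 0, 0, 0],
    [0, 0, 0, 0, 0, 0],
  ],
)

```text
t: 7.02
eef_pos: [0.4618, -0.3991, 0.2329]
ee_rot: [-3.138, 0.019, 0.078]
ft_force: [0.4, 0.4, -1.7]
width: 0.536
```

```bash
python3 -c "
from h import *
f=grab('top','top2'); cv2.imwrite('pics/top2c.png',cv2.resize(f['img'][140:360,230:580],None,fx=2,fy=2,interpolation=cv2.INTER_CUBIC))
go([.47,-.415,.045],0)"
```

```text
t 7.1 from [ 0.4619 -0.3989  0.2329] yaw 4.5 rows 6
[[0.0017,0.0029,0.0313,-0.03,0.19,0.75],[0.0017,0.0029,0.0313,-0.03,0.19,0.75],[0.0016,0.0028,0.0313,-0.03,0.19,0.75],[0.0016,0.0028,0.0313,-0.03,0.19,0.75],[0.0015,0.0028,0.0313,-0.03,0.19,0.75],[0.0014,0.0027,0.0313,-0.03,0.19,0.75]]
```

View pics/top2c.png

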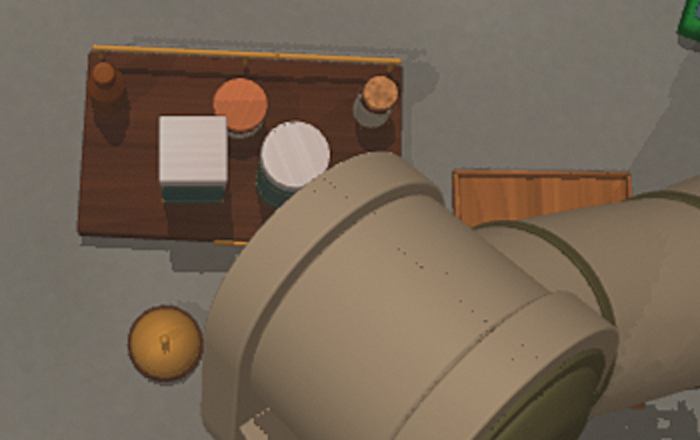

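The crop shows the cleared lids: the square one at crop (159–227, 116–185), the round one centred near (295,155). The jar at (240,103) is undisturbed.

Emit:
step_arm(
  motion=[
    [0.001, 0.002, 0.02, 0, 0.2, 0.7],
    [0.001, 0.003, 0.028, 0, 0.2, 0.7],
    [0.001, 0.003, 0.028, 0, 0.2, 0.7],
    [0.001, 0.003, 0.028, 0, 0.2, 0.7],
    [0.001, 0.003, 0.025, 0, 0.2, 0.7],
    [0.001, 0.002, 0.02, 0, 0, 0.5],
    [0, 0, 0.012, 0, 0, 0],
    [0, 0, 0, 0, 0, 0],
  ],
)

```text
t: 7.73
eef_pos: [0.4742, -0.404, 0.0646]
ee_rot: [-3.133, -0.003, 0.029]
ft_force: [0.5, -0.2, -1.2]
width: 0.539
```

```bash
python3 - <<'E'
from h import *
f=viewer.grab_frame("top"); i=cv2.imread("pics/top2.png"); f["img"]=i
m=cv2.inRange(cv2.cvtColor(i,cv2.COLOR_BGR2HSV),np.array((0,0,130)),np.array((180,60,255)))
k=np.zeros_like(m); k[190:242,300:400]=1; m=m*k
for c in cv2.findContours(m,cv2.RETR_EXTERNAL,cv2.CHAIN_APPROX_NONE)[0]:
    if cv2.contourArea(c)<300: continue
    c=c.reshape(-1,2); print(cv2.boundingRect(c),rect(f,c,.145),[v*1000 for v in ()])
    P=plane(f,c,.145)[:,:2].astype(np.float32)*1000; print(" circle",cv2.minEnclosingCircle(P))
c=blob(f,(0,110,100),(15,255,255),(325,175,370,207)); print("jar",cv2.boundingRect(c),cv2.minEnclosingCircle(plane(f,c,.07)[:,:2].astype(np.float32)*1000))
s=env.sense(); print(s["ft_force"])
go([.47,-.415,.029],0)
E
```

```text
(361, 201, 34, 33) ((585.319091796875, -91.095458984375), (63.37541961669922, 63.53321075439453), 0.2827479839324951) []
 circle ((586.02001953125, -90.60640716552734), 32.78531265258789)
(310, 198, 34, 33) ((589.5613403320312, 7.243228912353516), (63.36484146118164, 63.53963088989258), 0.9769014120101929) []
 circle ((589.6882934570312, 8.051090240478516), 44.2003288269043)
jar (336, 179, 28, 27) ((655.9432983398438, -39.74079132080078), 28.580602645874023)
[-0.63638727  0.55865736 -0.94334418]
t 7.8 from [ 0.4745 -0.4042  0.0656] yaw 1.7 rows 2
[[-0.0025,0.0055,0.0183,-0.23,-0.1,0.85],[-0.0024,0.0055,0.0183,-0.23,-0.1,0.85]]
```

Emit:
step_arm(
  motion=[
    [-0.001, 0.004, 0.006, 0, 0, 0.6],
    [-0.001, 0.004, 0.006, 0, 0, 0.6],
    [-0.001, 0.003, 0.006, 0, 0, 0.4],
    [0, 0, 0.006, 0, 0, 0],
    [0, 0, 0.004, 0, 0, 0],
    [0, 0, 0.002, 0, 0, 0],
    [0, 0, 0, 0, 0, 0],
    [0, 0, 0, 0, 0, 0],
  ],
)

```text
t: 8.45
eef_pos: [0.4741, -0.4172, 0.0375]
ee_rot: [-3.138, -0.009, 0.002]
ft_force: [0.3, -0.1, -1.1]
width: 0.536
```

```bash
python3 - <<'E'
from h import *
go([.47,-.415,.0275],0)
E
```

```text
t 8.4 from [ 0.4741 -0.4172  0.0375] yaw 0.1 rows 1
total [-0.0042 -0.0021  0.01  ] [-0.23 -0.53  0.1 ]
```

Emit:
step_arm(
  motion=[
    [0, 0, 0.003, -0.1, -0.3, 0],
    [0, 0, 0.003, -0.1, -0.2, 0],
    [0, 0, 0.002, 0, 0, 0],
    [0, 0, 0.001, 0, 0, 0],
    [0, 0, 0, 0, 0, 0],
    [0, 0, 0, 0, 0, 0],
    [0, 0, 0, 0, 0, 0],
    [0, 0, 0, 0, 0, 0],
  ],
)

```text
t: 9.12
eef_pos: [0.4747, -0.4168, 0.028]
ee_rot: [3.141, -0.0, 0.003]
ft_force: [0.3, -0.0, -1.4]
width: 0.535
```

```bash
python3 - <<'E'
from h import *
print(env.sense()["ft_force"]); go([.47,-.415,.0275],0)
E
```

```text
[ 0.26785    -0.0220484  -1.39022966]
t 9.1 from [ 0.4747 -0.4168  0.028 ] yaw 0.1 rows 1
total [-0.0047 -0.0018  0.0005] [ 0.01 -0.01  0.15]
```

Emit:
step_arm(
  motion=[
    [0, 0, 0.001, 0, 0, 0],
    [0, 0, 0.001, 0, 0, 0],
    [0, 0, 0, 0, 0, 0],
    [0, 0, 0, 0, 0, 0],
    [0, 0, 0, 0, 0, 0],
    [0, 0, 0, 0, 0, 0],
    [0, 0, 0, 0, 0, 0],
    [0, 0, 0, 0, 0, 0],
  ],
)

```text
t: 9.78
eef_pos: [0.4749, -0.4171, 0.0283]
ee_rot: [3.141, -0.002, 0.002]
ft_force: [0.3, -0.7, -1.2]
width: 0.534
```

Emit:
step_arm(
  motion=[
    [0, 0, 0.002, 0, 0, 0],
    [0, 0, 0.002, 0, 0, 0],
    [0, 0, 0, 0, 0, 0],
    [0, 0, 0, 0, 0, 0],
    [0, 0, 0, 0, 0, 0],
    [0, 0, 0, 0, 0, 0],
    [0, 0, 0, 0, 0, 0],
    [0, 0, 0, 0, 0, 0],
  ],
)

```text
t: 10.45
eef_pos: [0.4751, -0.4173, 0.0274]
ee_rot: [-3.141, -0.005, 0.002]
ft_force: [-0.3, 0.5, -1.3]
width: 0.539
```

Emit:
step_arm(
  motion=[
    [0, 0, 0, 0, 0, 0],
    [0, 0, 0, 0, 0, 0],
    [0, 0, 0, 0, 0, 0],
    [0, 0, 0, 0, 0, 0],
    [0, 0, 0.002, 0, 0, 0],
    [0, 0, 0.002, 0, 0, 0],
    [0, 0, 0.002, 0, 0, 0],
    [0, 0, 0.002, 0, 0, 0],
  ],
)

```text
t: 11.12
eef_pos: [0.4752, -0.4173, 0.0265]
ee_rot: [-3.138, -0.011, 0.002]
ft_force: [-4.8, 5.7, 24.1]
width: 0.531
```

Emit:
step_arm(
  motion=[
    [0, 0, 0, 0, 0, 0],
    [0, 0, 0, 0, 0, 0],
    [0, 0, 0, 0, 0, 0],
    [0, 0, 0, 0, 0, 0],
    [0, 0, 0, 0, 0, 0],
    [0, 0, -0.01, 0, 0, 0],
    [0, 0, -0.025, 0, 0, 0],
    [0, 0, -0.03, 0, 0, 0],
  ],
  fingers=-1,
)

```text
t: 11.78
eef_pos: [0.473, -0.4069, 0.0894]
ee_rot: [-3.116, -0.004, 0.006]
ft_force: [0.5, -0.4, -0.9]
width: 0.995
```

```bash
python3 - <<'E'
from h import *
go([.586,-.091,.24],88,20)
E
```

```text
t 11.8 from [ 0.473  -0.4069  0.0894] yaw 0.3 rows 20
[[0.0058,-0.016,-0.0071,-0.05,-0.07,-4.38],[0.007,-0.0155,-0.0071,-0.05,-0.07,-4.38],[0.0081,-0.0149,-0.0071,-0.05,-0.07,-4.38],[0.0092,-0.0142,-0.0072,-0.05,-0.07,-4.38],[0.0103,-0.0134,-0.0072,-0.05,-0.07,-4.38],[0.0113,-0.0126,-0.0072,-0.05,-0.07,-4.38],[0.0122,-0.0117,-0.0072,-0.05,-0.07,-4.38],[0.013,-0.0107,-0.0073,-0.05,-0.07,-4.38]]
[[0.0138,-0.0097,-0.0073,-0.05,-0.07,-4.38],[0.0145,-0.0086,-0.0073,-0.05,-0.07,-4.38],[0.0151,-0.0075,-0.0073,-0.05,-0.07,-4.38],[0.0156,-0.0063,-0.0074,-0.05,-0.07,-4.38],[0.0161,-0.0051,-0.0074,-0.05,-0.07,-4.38],[0.0164,-0.0038,-0.0074,-0.05,-0.07,-4.38],[0.0166,-0.0026,-0.0074,-0.05,-0.07,-4.38],[0.0168,-0.0013,-0.0074,-0.05,-0.07,-4.38]]
[[0.0168,0.0,-0.0075,-0.05,-0.07,-4.38],[0.0167,0.0013,-0.0075,-0.05,-0.07,-4.38],[0.0166,0.0026,-0.0075,-0.05,-0.07,-4.38],[0.0163,0.0039,-0.0075,-0.05,-0.07,-4.38]]
```

Emit:
step_arm(
  motion=[
    [0.006, -0.016, -0.025, -0.2, 0, -4.4],
    [0.007, -0.015, -0.025, -0.2, 0, -4.4],
    [0.008, -0.015, -0.025, -0.2, 0, -4.4],
    [0.009, -0.014, -0.02, -0.2, 0, -4.4],
    [0.01, -0.013, -0.02, -0.2, 0, -4.4],
    [0.011, -0.013, -0.015, -0.2, 0, -4.4],
    [0.012, -0.012, -0.01, 0, 0, -4.4],
    [0.013, -0.011, 0, 0, 0, -4.4],
  ],
)

```text
t: 12.45
eef_pos: [0.5163, -0.2849, 0.2431]
ee_rot: [3.128, -0.006, 0.636]
ft_force: [-0.2, 0.0, -0.9]
width: 0.999
```

Emit:
step_arm(
  motion=[
    [0.014, -0.01, 0, 0, 0, -4.4],
    [0.014, -0.009, 0, 0, 0, -4.4],
    [0.015, -0.008, 0, 0, 0, -4.4],
    [0.016, -0.006, 0, 0, 0, -4.4],
    [0.016, -0.005, 0, 0, 0, -4.4],
    [0.016, -0.004, 0, 0, 0, -4.4],
    [0.017, -0.003, 0, 0, 0, -4.4],
    [0.017, -0.001, 0, 0, 0, -4.4],
  ],
)

```text
t: 13.12
eef_pos: [0.559, -0.1511, 0.2455]
ee_rot: [3.12, 0.006, 1.279]
ft_force: [0.3, 0.1, 0.2]
width: 1.0
```

```bash
python3 - <<'E'
from h import *
go([.586,-.091,.22],88)
E
```

```text
t 13.1 from [ 0.559  -0.1511  0.2455] yaw 73.3 rows 3
[[0.0218,0.0027,0.0084,0.39,0.17,-4.9],[0.0215,0.0046,0.0085,0.39,0.17,-4.9],[0.021,0.0065,0.0085,0.39,0.17,-4.9]]
```

Emit:
step_arm(
  motion=[
    [0.017, 0.002, 0.007, 0.3, 0.1, -4],
    [0.016, 0.004, 0.007, 0.3, 0.1, -4],
    [0.014, 0.004, 0.006, 0.3, 0.1, -3],
    [0.007, 0.002, 0.003, 0.1, 0, -1.5],
    [0, 0, 0, 0, 0, 0],
    [0, 0, 0, 0, 0, 0],
    [0, 0, 0, 0, 0, 0],
    [0, 0, 0, 0, 0, 0],
  ],
)

```text
t: 13.78
eef_pos: [0.584, -0.0972, 0.2219]
ee_rot: [3.138, 0.005, 1.511]
ft_force: [0.0, 0.6, -0.4]
width: 1.003
```

```bash
python3 - <<'E'
from h import *
go([.586,-.091,.135],88)
f=grab("wrist","wrist2")
i=f["img"]; m=cv2.inRange(cv2.cvtColor(i,cv2.COLOR_BGR2HSV),np.array((0,0,110)),np.array((180,45,255)))
print(pix(f,[[.586,-.091,.145],[.59,.0075,.145]]))
k=np.zeros_like(m); k[100:320,210:380]=1; m=m*k; cv2.imwrite("pics/m.png",m)
E
```

```text
t 13.8 from [ 0.584  -0.0972  0.2219] yaw 86.6 rows 3
[[0.0023,0.0004,0.0289,0.07,0.1,-0.47],[0.0022,0.0005,0.0289,0.07,0.1,-0.47],[0.0022,0.0005,0.0289,0.07,0.1,-0.47]]
[[322.01790466 248.84898932]
 [318.8146626   82.29910346]]
```

View pics/wrist2.png

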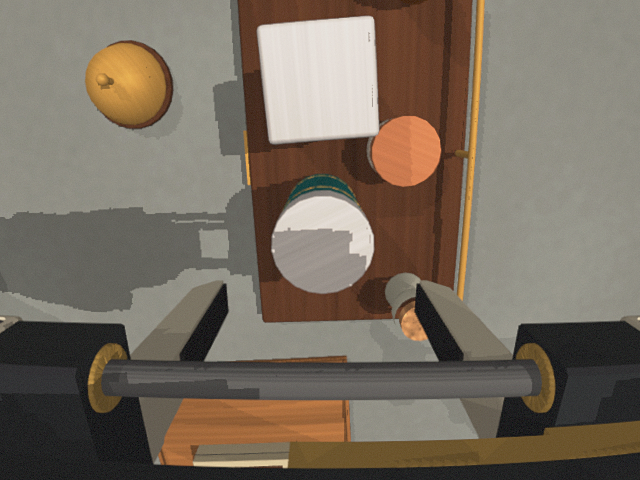

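The wrist view shows the round lid centred at (323,244) against a predicted (322,249), and the square lid at (320,80) against (319,82). That puts the tins at about (0.586,-0.089) and (0.590,0.0085). The carton sits in the tray.

Emit:
step_arm(
  motion=[
    [0.003, 0.001, 0.012, 0, 0.1, -0.4],
    [0.003, 0.001, 0.018, 0.1, 0.1, -0.4],
    [0.001, 0, 0.018, 0, 0, -0.2],
    [0, 0, 0.015, 0, 0, 0],
    [0, 0, 0.008, 0, 0, 0],
    [0, 0, 0.004, 0, 0, 0],
    [0, 0, 0, 0, 0, 0],
    [0, 0, 0, 0, 0, 0],
  ],
)

```text
t: 14.5
eef_pos: [0.5865, -0.0938, 0.1426]
ee_rot: [3.137, 0.003, 1.523]
ft_force: [0.5, -0.5, 0.7]
width: 0.995
```

```bash
python3 - <<'E'
from h import *
go([.586,-.089,.135],88)
E
```

```text
t 14.5 from [ 0.5865 -0.0938  0.1426] yaw 87.3 rows 1
total [ 0.0048 -0.0008  0.0076] [ 0.29  0.15 -0.74]
```

Emit:
step_arm(
  motion=[
    [0.002, 0, 0.003, 0.1, 0.1, -0.3],
    [0.002, 0, 0.003, 0.1, 0, -0.3],
    [0.001, 0, 0.002, 0, 0, 0],
    [0, 0, 0.001, 0, 0, 0],
    [0, 0, 0, 0, 0, 0],
    [0, 0, 0, 0, 0, 0],
    [0, 0, 0, 0, 0, 0],
    [0, 0, 0, 0, 0, 0],
  ],
)

```text
t: 15.17
eef_pos: [0.5884, -0.0883, 0.1355]
ee_rot: [3.136, 0.001, 1.535]
ft_force: [-0.3, 0.0, 0.5]
width: 1.002
```

Emit:
step_arm(
  motion=[
    [0, 0, 0, 0, 0, 0],
    [0, 0, 0, 0, 0, 0],
    [0, 0, 0, 0, 0, 0],
    [0, 0, 0, 0, 0, 0],
    [0, 0, 0, 0, 0, 0],
    [0, 0, 0, 0, 0, 0],
    [0, 0, 0, 0, 0, 0],
    [0, 0, 0, 0, 0, 0],
  ],
  fingers=1,
  squeeze=30,
)

```text
t: 15.83
eef_pos: [0.5878, -0.0885, 0.1357]
ee_rot: [3.136, 0.001, 1.534]
ft_force: [-0.5, 1.1, -0.5]
width: 0.708
```

Emit:
step_arm(
  motion=[
    [0, 0, -0.003, 0, 0, 0],
    [0, 0, -0.006, 0, 0, 0],
    [0, 0, -0.01, 0, 0, 0],
    [0, 0, -0.015, 0, 0, 0],
    [0, 0, -0.02, 0, 0, 0],
    [0, 0, -0.02, 0, 0, 0],
    [0, 0, -0.01, 0, 0, 0],
    [0, 0, 0, 0, 0, 0],
  ],
)

```text
t: 16.5
eef_pos: [0.5857, -0.0884, 0.2246]
ee_rot: [3.141, 0.001, 1.534]
ft_force: [0.6, 0.7, -4.4]
width: 0.702
```

```bash
python3 - <<'E'
from h import *
go([.541,-.322,.24],88)
E
```

```text
t 16.5 from [ 0.5857 -0.0884  0.2246] yaw 87.9 rows 7
total [-0.2351 -0.0361 -0.0152] [ 0.03  0.04 -0.11]
```

Emit:
step_arm(
  motion=[
    [-0.012, -0.002, -0.003, 0, 0, 0],
    [-0.022, -0.003, -0.003, 0, 0, 0],
    [-0.03, -0.004, -0.003, 0, 0, 0],
    [-0.032, -0.005, -0.002, 0, 0, 0],
    [-0.032, -0.005, 0, 0, 0, 0],
    [-0.03, -0.005, 0, 0, 0, 0],
    [-0.022, -0.004, 0, 0, 0, 0],
    [-0.012, -0.002, 0, 0, 0, 0],
  ],
)

```text
t: 17.17
eef_pos: [0.5444, -0.2867, 0.2314]
ee_rot: [-3.136, -0.001, 1.543]
ft_force: [-0.7, -0.3, -4.0]
width: 0.71
```

```bash
python3 - <<'E'
from h import *
go([.541,-.322,.125],88)
E
```

```text
t 17.2 from [ 0.5444 -0.2867  0.2314] yaw 88.4 rows 4
total [-0.0355 -0.0018  0.1064] [-0.33 -0.06  0.42]
```

Emit:
step_arm(
  motion=[
    [-0.012, -0.001, 0.01, -0.1, 0, 0.2],
    [-0.012, -0.001, 0.015, -0.1, 0, 0.2],
    [-0.007, 0, 0.02, -0.1, 0, 0],
    [0, 0, 0.02, 0, 0, 0],
    [0, 0, 0.015, 0, 0, 0],
    [0, 0, 0.008, 0, 0, 0],
    [0, 0, 0, 0, 0, 0],
    [0, 0, 0, 0, 0, 0],
  ],
)

```text
t: 17.83
eef_pos: [0.5302, -0.3327, 0.1346]
ee_rot: [-3.132, 0.002, 1.522]
ft_force: [-0.5, -0.0, -2.5]
width: 0.705
```

```bash
python3 - <<'E'
from h import *
go([.541,-.322,.116],88)
E
```

```text
t 17.8 from [ 0.5302 -0.3327  0.1346] yaw 87.2 rows 1
total [0.0112 0.0104 0.0185] [-0.52  0.09 -0.82]
```

Emit:
step_arm(
  motion=[
    [0.003, 0.003, 0.002, -0.2, 0, -0.3],
    [0.003, 0.003, 0.003, -0.2, 0, -0.3],
    [0.003, 0.003, 0.003, 0, 0, 0],
    [0.001, 0.001, 0.003, 0, 0, 0],
    [0, 0, 0.002, 0, 0, 0],
    [0, 0, 0, 0, 0, 0],
    [0, 0, 0, 0, 0, 0],
    [0, 0, 0, 0, 0, 0],
  ],
)

```text
t: 18.5
eef_pos: [0.5441, -0.3215, 0.1235]
ee_rot: [3.138, 0.003, 1.536]
ft_force: [0.3, 0.9, -3.6]
width: 0.706
```

```bash
python3 - <<'E'
from h import *
go([.541,-.322,.116],88)
E
```

```text
t 18.5 from [ 0.5441 -0.3215  0.1235] yaw 88.0 rows 1
total [-0.0006 -0.0031  0.0075] [0.19 0.17 0.03]
```

Emit:
step_arm(
  motion=[
    [0, 0, 0.003, 0.1, 0.1, 0],
    [0, 0, 0.002, 0.1, 0, 0],
    [0, 0, 0.002, 0, 0, 0],
    [0, 0, 0, 0, 0, 0],
    [0, 0, 0, 0, 0, 0],
    [0, 0, 0.001, 0, 0, 0],
    [0, 0, 0.001, 0, 0, 0],
    [0, 0, 0.001, 0, 0, 0],
  ],
)

```text
t: 19.17
eef_pos: [0.5437, -0.3232, 0.1158]
ee_rot: [3.14, 0.002, 1.535]
ft_force: [-2.0, 2.3, 7.5]
width: 0.706
```

Contact at the expected height. Release and rise, then go to the square tin.

Emit:
step_arm(
  motion=[
    [0, 0, 0, 0, 0, 0],
    [0, 0, 0, 0, 0, 0],
    [0, 0, 0, 0, 0, 0],
    [0, 0, 0, 0, 0, 0],
    [0, 0, -0.01, 0, 0, 0],
    [0, 0, -0.02, 0, 0, 0],
    [0, 0, -0.03, 0, 0, 0],
    [0, 0, -0.03, 0, 0, 0],
  ],
  fingers=-1,
)

```text
t: 19.83
eef_pos: [0.5419, -0.3224, 0.2057]
ee_rot: [-3.136, -0.0, 1.534]
ft_force: [-0.1, -0.4, 0.6]
width: 0.998
```

```bash
python3 - <<'E'
from h import *
go([.590,.0085,.22],89.5)
E
```

```text
t 19.8 from [ 0.5419 -0.3224  0.2057] yaw 87.9 rows 10
[[0.0332,0.0036,-0.0014,-0.03,-0.0,-0.16],[0.0332,0.0037,-0.0014,-0.03,-0.0,-0.16],[0.0332,0.0038,-0.0014,-0.03,-0.0,-0.16],[0.0332,0.0039,-0.0014,-0.03,-0.0,-0.16],[0.0332,0.004,-0.0014,-0.03,-0.0,-0.16],[0.0332,0.0041,-0.0014,-0.03,-0.0,-0.16],[0.0332,0.0041,-0.0014,-0.03,-0.0,-0.16],[0.0332,0.0042,-0.0014,-0.03,-0.0,-0.16]]
[[0.0332,0.0043,-0.0014,-0.03,-0.0,-0.16],[0.0331,0.0044,-0.0014,-0.03,-0.0,-0.16]]
```

Emit:
step_arm(
  motion=[
    [0.016, 0.002, -0.006, 0, 0, -0.2],
    [0.028, 0.003, -0.006, 0, 0, -0.2],
    [0.035, 0.004, -0.003, 0, 0, -0.2],
    [0.036, 0.004, 0, 0, 0, -0.2],
    [0.036, 0.004, 0, 0, 0, -0.2],
    [0.036, 0.004, 0, 0, 0, -0.2],
    [0.036, 0.004, 0, 0, 0, -0.2],
    [0.033, 0.004, 0, 0, 0, -0.2],
  ],
)

```text
t: 20.5
eef_pos: [0.5814, -0.0709, 0.2353]
ee_rot: [3.128, 0.01, 1.545]
ft_force: [0.1, 0.7, 0.2]
width: 0.998
```

Emit:
step_arm(
  motion=[
    [0.024, 0.003, 0, 0, 0, 0],
    [0.012, 0.002, 0, 0, 0, 0],
    [0.004, 0, 0, 0, 0, 0],
    [0, 0, 0, 0, 0, 0],
    [0, 0, 0, 0, 0, 0],
    [0, 0, 0, 0, 0, 0],
    [0, 0, 0, 0, 0, 0],
    [0, 0, 0, 0, 0, 0],
  ],
)

```text
t: 21.17
eef_pos: [0.5883, -0.0268, 0.238]
ee_rot: [3.125, 0.009, 1.549]
ft_force: [-0.0, -0.8, 0.5]
width: 1.002
```

```bash
python3 - <<'E'
from h import *
go([.590,.0085,.15],89.5)
f=grab("wrist","wrist3"); cv2.imwrite("pics/wrist3c.png",f["img"][:360])
print(pix(f,[[.59,.0085,.145]]))
E
```

```text
t 21.2 from [ 0.5883 -0.0268  0.238 ] yaw 88.8 rows 3
[[0.012,-0.0002,0.0292,0.31,0.18,-0.24],[0.012,0.0,0.0293,0.31,0.18,-0.24],[0.0119,0.0002,0.0293,0.31,0.18,-0.24]]
[[319.12154792 198.26000708]]
```

View pics/wrist3c.png

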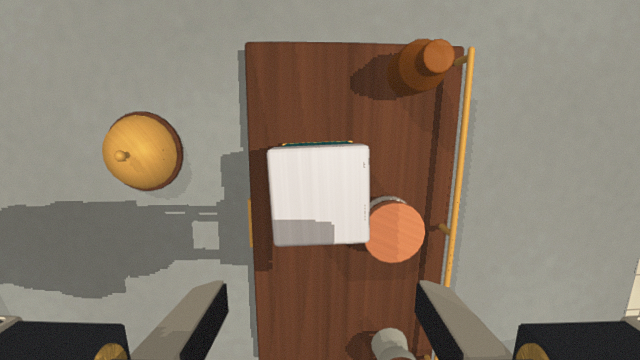

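The square lid shows corners at (268,149), (369,145), (370,242), (274,245).

```bash
python3 - <<'E'
from h import *
f=grab("wrist")
c=blob(f,(0,0,90),(180,45,255),(258,138,375,250),5); print("sq",rect(f,c,.145))
P=plane(f,[(268,149),(369,145),(370,242),(274,245)],.145); print(P.mean(0))
for a,b in ((0,1),(3,2)): d=P[b]-P[a]; print(np.degrees(np.arctan2(d[1],d[0])),np.linalg.norm(d))
B=plane(f,[(247,42),(258,360),(463,44)],.025);print(B)
E
```

```text
sq ((591.6788940429688, 10.595970153808594), (68.2386703491211, 67.3115234375), 0.7147144079208374)
[0.59080583 0.00911935 0.145     ]
0.9321827222933129 0.06346963955046829
0.3672224871839255 0.06490090018888661
[[ 0.53000232  0.12783885  0.025     ]
 [ 0.51705438 -0.19830646  0.025     ]
 [ 0.72360635  0.12407188  0.025     ]]
```

Emit:
step_arm(
  motion=[
    [0.01, 0, 0.014, 0.3, 0.2, -0.2],
    [0.011, 0, 0.02, 0.3, 0.1, -0.2],
    [0.008, 0, 0.02, 0.2, 0.1, -0.2],
    [0.003, 0, 0.014, 0, 0, 0],
    [0, 0, 0.006, 0, 0, 0],
    [0, 0, 0, 0, 0, 0],
    [0, 0, 0, 0, 0, 0],
    [0, 0, 0, 0, 0, 0],
  ],
)

```text
t: 21.93
eef_pos: [0.5895, 0.0065, 0.1576]
ee_rot: [3.141, 0.001, 1.558]
ft_force: [0.1, 0.6, 0.4]
width: 1.002
```

```bash
python3 - <<'E'
from h import *
go([.590,.0095,.1355],89.5)
E
```

```text
t 21.9 from [0.5895 0.0065 0.1576] yaw 89.3 rows 1
total [0.0031 0.0005 0.0221] [ 0.02  0.06 -0.24]
```

Emit:
step_arm(
  motion=[
    [0.001, 0, 0.004, 0, 0, -0.4],
    [0.001, 0, 0.005, 0, 0, -0.4],
    [0.001, 0, 0.005, 0, 0, -0.3],
    [0, 0, 0.004, 0, 0, 0],
    [0, 0, 0.002, 0, 0, 0],
    [0, 0, 0, 0, 0, 0],
    [0, 0, 0, 0, 0, 0],
    [0, 0, 0, 0, 0, 0],
  ],
)

```text
t: 22.6
eef_pos: [0.5909, 0.0088, 0.138]
ee_rot: [3.137, 0.001, 1.578]
ft_force: [-0.1, 0.2, -0.1]
width: 0.999
```

```bash
python3 - <<'E'
from h import *
go([.590,.0095,.1355],90.3)
E
```

```text
t 22.6 from [0.5909 0.0088 0.138 ] yaw 90.4 rows 1
total [ 0.0007 -0.0009  0.0025] [0.27 0.04 0.1 ]
```

Emit:
step_arm(
  motion=[
    [0, 0, 0.001, 0.1, 0, 0],
    [0, 0, 0.001, 0.1, 0, 0],
    [0, 0, 0, 0, 0, 0],
    [0, 0, 0, 0, 0, 0],
    [0, 0, 0, 0, 0, 0],
    [0, 0, 0, 0, 0, 0],
    [0, 0, 0, 0, 0, 0],
    [0, 0, 0, 0, 0, 0],
  ],
  fingers=1,
)

```text
t: 23.27
eef_pos: [0.591, 0.0088, 0.1363]
ee_rot: [3.14, 0.001, 1.578]
ft_force: [-0.0, -1.0, -0.4]
width: 0.711
```

Emit:
step_arm(
  motion=[
    [0, 0, 0, 0, 0, 0],
    [0, 0, -0.005, 0, 0, 0],
    [0, 0, -0.01, 0, 0, 0],
    [0, 0, -0.015, 0, 0, 0],
    [0, 0, -0.02, 0, 0, 0],
    [0, 0, -0.02, 0, 0, 0],
    [0, 0, -0.01, 0, 0, 0],
    [0, 0, 0, 0, 0, 0],
  ],
)

```text
t: 23.93
eef_pos: [0.5893, 0.0084, 0.2213]
ee_rot: [-3.139, 0.001, 1.577]
ft_force: [0.9, -0.3, -3.1]
width: 0.709
```

```bash
python3 - <<'E'
from h import *
go([.420,-.322,.235],90)
E
```

```text
t 23.9 from [0.5893 0.0084 0.2213] yaw 90.4 rows 11
[[-0.0299,-0.0156,-0.0012,-0.01,0.01,0.03],[-0.03,-0.0156,-0.0012,-0.01,0.01,0.03],[-0.03,-0.0156,-0.0012,-0.01,0.01,0.03],[-0.03,-0.0155,-0.0012,-0.01,0.01,0.03],[-0.03,-0.0155,-0.0012,-0.01,0.01,0.03],[-0.03,-0.0155,-0.0012,-0.01,0.01,0.03],[-0.03,-0.0155,-0.0012,-0.01,0.01,0.03],[-0.03,-0.0155,-0.0012,-0.01,0.01,0.03]]
[[-0.03,-0.0154,-0.0012,-0.01,0.01,0.03],[-0.03,-0.0154,-0.0012,-0.01,0.01,0.03],[-0.03,-0.0154,-0.0012,-0.01,0.01,0.03]]
```

Emit:
step_arm(
  motion=[
    [-0.01, -0.012, -0.006, 0, 0, 0],
    [-0.02, -0.02, -0.006, 0, 0, 0],
    [-0.026, -0.023, -0.005, 0, 0, 0],
    [-0.03, -0.022, -0.003, 0, 0, 0],
    [-0.033, -0.02, 0, 0, 0, 0],
    [-0.034, -0.017, 0, 0, 0, 0],
    [-0.034, -0.014, 0, 0, 0, 0],
    [-0.034, -0.012, 0, 0, 0, 0],
  ],
)

```text
t: 24.6
eef_pos: [0.4436, -0.2134, 0.2393]
ee_rot: [-3.136, -0.003, 1.593]
ft_force: [0.9, -0.4, -1.9]
width: 0.709
```

```bash
python3 - <<'E'
from h import *
go([.418,-.322,.235],90)
E
```

```text
t 24.6 from [ 0.4436 -0.2134  0.2393] yaw 91.3 rows 4
[[-0.027,-0.007,0.001,-0.08,-0.04,0.32],[-0.0271,-0.0069,0.0011,-0.08,-0.04,0.32],[-0.0271,-0.0067,0.0011,-0.08,-0.04,0.32],[-0.0271,-0.0066,0.0011,-0.08,-0.04,0.32]]
```

Emit:
step_arm(
  motion=[
    [-0.026, -0.004, 0, -0.1, 0, 0.2],
    [-0.024, -0.003, 0, -0.1, 0, 0.2],
    [-0.018, -0.002, 0, 0, 0, 0.2],
    [-0.01, -0.001, 0, 0, 0, 0.2],
    [-0.004, 0, 0, 0, 0, 0],
    [0, 0, 0, 0, 0, 0],
    [0, 0, 0, 0, 0, 0],
    [0, 0, 0, 0, 0, 0],
  ],
)

```text
t: 25.27
eef_pos: [0.423, -0.305, 0.2367]
ee_rot: [-3.133, -0.004, 1.566]
ft_force: [0.8, 0.6, -2.4]
width: 0.711
```

```bash
python3 - <<'E'
from h import *
go([.418,-.322,.125],90)
E
```

```text
t 25.3 from [ 0.423  -0.305   0.2367] yaw 89.7 rows 4
total [-0.0175 -0.0039  0.1116] [-0.49 -0.23 -0.28]
```

Emit:
step_arm(
  motion=[
    [-0.007, 0.001, 0.012, -0.2, -0.1, -0.1],
    [-0.006, 0.001, 0.02, -0.2, -0.1, -0.1],
    [0, 0.001, 0.022, 0, 0, 0],
    [0, 0, 0.022, 0, 0, 0],
    [0, 0, 0.015, 0, 0, 0],
    [0, 0, 0.006, 0, 0, 0],
    [0, 0, 0, 0, 0, 0],
    [0, 0, 0, 0, 0, 0],
  ],
)

```text
t: 25.93
eef_pos: [0.4315, -0.3081, 0.1369]
ee_rot: [3.139, -0.003, 1.586]
ft_force: [1.0, 1.1, -2.2]
width: 0.71
```

```bash
python3 - <<'E'
from h import *
go([.418,-.322,.1165],90)
E
```

```text
t 25.9 from [ 0.4315 -0.3081  0.1369] yaw 90.9 rows 1
total [-0.0138 -0.0138  0.0203] [ 0.13 -0.2   0.88]
```

Emit:
step_arm(
  motion=[
    [-0.004, -0.004, 0.001, 0, 0, 0.3],
    [-0.004, -0.004, 0.002, 0, 0, 0.3],
    [-0.003, -0.003, 0.003, 0, 0, 0],
    [-0.001, -0.001, 0.004, 0, 0, 0],
    [0, 0, 0.004, 0, 0, 0],
    [0, 0, 0.002, 0, 0, 0],
    [0, 0, 0, 0, 0, 0],
    [0, 0, 0, 0, 0, 0],
  ],
)

```text
t: 26.6
eef_pos: [0.42, -0.3223, 0.1229]
ee_rot: [3.134, -0.001, 1.575]
ft_force: [0.6, -0.4, -2.1]
width: 0.708
```

```bash
python3 - <<'E'
from h import *
go([.418,-.322,.1165],90)
E
```

```text
t 26.6 from [ 0.42   -0.3223  0.1229] yaw 90.2 rows 1
total [ 0.0003 -0.002   0.0064] [ 0.43 -0.04  0.23]
```

Emit:
step_arm(
  motion=[
    [0, 0, 0.002, 0.2, 0, 0],
    [0, 0, 0.002, 0.1, 0, 0],
    [0, 0, 0.001, 0, 0, 0],
    [0, 0, 0, 0, 0, 0],
    [0, 0, 0.001, 0, 0, 0],
    [0, 0, 0.001, 0, 0, 0],
    [0, 0, 0.001, 0, 0, 0],
    [0, 0, 0.001, 0, 0, 0],
  ],
)

```text
t: 27.27
eef_pos: [0.4203, -0.3221, 0.1161]
ee_rot: [3.138, -0.001, 1.575]
ft_force: [-3.4, 2.6, 13.5]
width: 0.711
```

Seated. Release and rise; then to the jar with the jaws along y.

Emit:
step_arm(
  motion=[
    [0, 0, 0, 0, 0, 0],
    [0, 0, 0, 0, 0, 0],
    [0, 0, 0, 0, 0, 0],
    [0, 0, 0, 0, 0, 0],
    [0, 0, -0.01, 0, 0, 0],
    [0, 0, -0.02, 0, 0, 0],
    [0, 0, -0.03, 0, 0, 0],
    [0, 0, -0.03, 0, 0, 0],
  ],
  fingers=-1,
)

```text
t: 27.93
eef_pos: [0.418, -0.3211, 0.2061]
ee_rot: [-3.137, -0.005, 1.575]
ft_force: [1.3, 0.3, -0.2]
width: 1.001
```

```bash
python3 - <<'E'
from h import *
go([.656,-.040,.20],0,20)
E
```

```text
t 27.9 from [ 0.418  -0.3211  0.2061] yaw 90.2 rows 20
[[0.014,0.012,0.0003,-0.02,-0.0,4.51],[0.0149,0.0108,0.0003,-0.02,-0.0,4.51],[0.0157,0.0096,0.0003,-0.02,-0.0,4.51],[0.0164,0.0083,0.0003,-0.02,-0.0,4.51],[0.017,0.007,0.0003,-0.02,-0.0,4.51],[0.0175,0.0057,0.0003,-0.02,-0.0,4.51],[0.0179,0.0043,0.0003,-0.02,-0.0,4.51],[0.0182,0.0029,0.0003,-0.02,-0.0,4.51]]
[[0.0184,0.0014,0.0003,-0.02,-0.0,4.51],[0.0184,-0.0,0.0003,-0.02,-0.0,4.51],[0.0184,-0.0015,0.0003,-0.02,-0.0,4.51],[0.0182,-0.0029,0.0003,-0.02,-0.0,4.51],[0.0179,-0.0043,0.0003,-0.02,-0.0,4.51],[0.0175,-0.0057,0.0003,-0.02,-0.0,4.51],[0.017,-0.0071,0.0003,-0.02,-0.0,4.51],[0.0164,-0.0084,0.0003,-0.02,-0.0,4.51]]
[[0.0157,-0.0097,0.0003,-0.02,-0.0,4.51],[0.0149,-0.0109,0.0003,-0.02,-0.0,4.51],[0.014,-0.012,0.0003,-0.02,-0.0,4.51],[0.013,-0.0131,0.0003,-0.02,-0.0,4.51]]
```

Emit:
step_arm(
  motion=[
    [0.01, 0.009, -0.003, 0, 0, 3],
    [0.015, 0.011, -0.002, 0, 0, 4.5],
    [0.016, 0.01, 0, 0, 0, 4.5],
    [0.016, 0.008, 0, 0, 0, 4.5],
    [0.017, 0.007, 0, 0, 0, 4.5],
    [0.018, 0.006, 0, 0, 0, 4.5],
    [0.018, 0.004, 0, 0, 0, 4.5],
    [0.018, 0.003, 0, 0, 0, 4.5],
  ],
)

```text
t: 28.6
eef_pos: [0.5121, -0.2131, 0.2256]
ee_rot: [3.133, -0.005, 0.937]
ft_force: [0.3, -0.3, -0.3]
width: 0.996
```

Emit:
step_arm(
  motion=[
    [0.018, 0.001, 0, 0, 0, 4.5],
    [0.018, 0, 0, 0, 0, 4.5],
    [0.018, -0.002, 0, 0, 0, 4.5],
    [0.018, -0.003, 0, 0, 0, 4.5],
    [0.018, -0.004, 0, 0, 0, 4.5],
    [0.018, -0.006, 0, 0, 0, 4.5],
    [0.017, -0.007, 0, 0, 0, 4.5],
    [0.016, -0.008, 0, 0, 0, 4.5],
  ],
)

```text
t: 29.27
eef_pos: [0.6126, -0.0955, 0.2326]
ee_rot: [3.14, -0.012, 0.278]
ft_force: [-0.3, -0.4, 0.6]
width: 0.996
```

```bash
python3 - <<'E'
from h import *
go([.656,-.040,.20],0)
E
```

```text
t 29.3 from [ 0.6126 -0.0955  0.2326] yaw 15.9 rows 3
[[0.0189,-0.0138,0.0111,-0.01,-0.24,5.31],[0.0175,-0.0155,0.011,-0.01,-0.24,5.31],[0.0161,-0.0171,0.0109,-0.01,-0.24,5.31]]
```

Emit:
step_arm(
  motion=[
    [0.015, -0.011, 0.009, 0, -0.2, 4.5],
    [0.014, -0.012, 0.009, 0, -0.2, 4.5],
    [0.011, -0.012, 0.007, 0, -0.2, 3.5],
    [0.005, -0.005, 0.004, 0, 0, 1.5],
    [0, 0, 0, 0, 0, 0],
    [0, 0, 0, 0, 0, 0],
    [0, 0, 0, 0, 0, 0],
    [0, 0, 0, 0, 0, 0],
  ],
)

```text
t: 29.93
eef_pos: [0.6537, -0.0395, 0.207]
ee_rot: [-3.139, -0.003, 0.027]
ft_force: [0.2, 0.0, -1.0]
width: 1.001
```

```bash
python3 - <<'E'
from h import *
f=grab("wrist","wrist4"); 
c=blob(f,(0,110,80),(15,255,255),(200,100,440,330),3); print(cv2.boundingRect(c),pix(f,[[.656,-.04,.07]]))
print("jar",cv2.minEnclosingCircle(plane(f,c,.07)[:,:2].astype(np.float32)*1000))
go([.656,-.040,.12],0)
f=grab("top","top3"); cv2.imwrite("pics/top3.png",f["img"])
E
```

```text
(200, 153, 240, 177) [[321.86418363 232.13804496]]
jar ((643.395751953125, -36.45506286621094), 115.41517639160156)
t 30.0 from [ 0.6537 -0.0398  0.2072] yaw 1.5 rows 3
[[0.0007,0.0002,0.0291,-0.05,-0.07,0.51],[0.0007,0.0001,0.0291,-0.05,-0.07,0.51],[0.0007,0.0001,0.0291,-0.05,-0.07,0.51]]
```

View pics/wrist4.png

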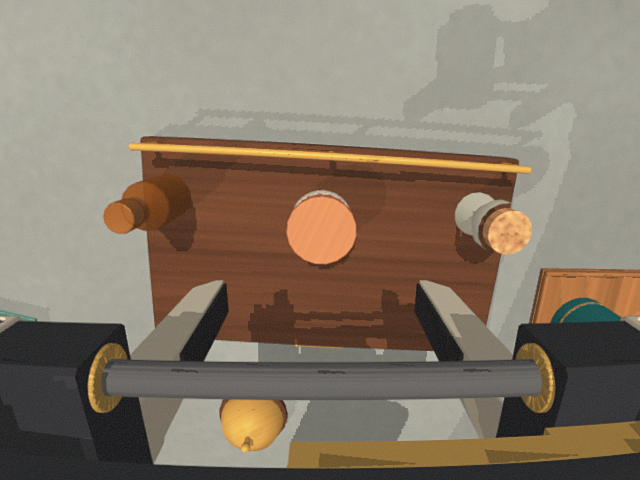

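The jar lid is centred at (322,230) against a predicted (322,232), so the position is confirmed within 1 mm.

Emit:
step_arm(
  motion=[
    [0.001, 0, 0.012, 0, 0, 0.5],
    [0.001, 0, 0.02, 0, -0.1, 0.5],
    [0.001, 0, 0.022, 0, -0.1, 0.3],
    [0, 0, 0.022, 0, 0, 0],
    [0, 0, 0.02, 0, 0, 0],
    [0, 0, 0.012, 0, 0, 0],
    [0, 0, 0.005, 0, 0, 0],
    [0, 0, 0, 0, 0, 0],
  ],
)

```text
t: 30.7
eef_pos: [0.6568, -0.0436, 0.0887]
ee_rot: [-3.138, -0.004, -0.005]
ft_force: [0.6, -0.2, 0.2]
width: 0.999
```

```bash
python3 - <<'E'
from h import *
go([.657,-.040,.062],0)
E
```

```text
t 30.7 from [ 0.6568 -0.0436  0.0887] yaw -0.3 rows 1
total [ 0.     -0.0035  0.0267] [-0.21 -0.23 -0.28]
```

Emit:
step_arm(
  motion=[
    [0, -0.001, 0.004, -0.1, -0.1, -0.1],
    [0, -0.001, 0.006, 0, 0, 0],
    [0, -0.001, 0.006, 0, 0, 0],
    [0, 0, 0.005, 0, 0, 0],
    [0, 0, 0.003, 0, 0, 0],
    [0, 0, 0, 0, 0, 0],
    [0, 0, 0, 0, 0, 0],
    [0, 0, 0, 0, 0, 0],
  ],
)

```text
t: 31.37
eef_pos: [0.6588, -0.0406, 0.0655]
ee_rot: [-3.14, -0.007, -0.003]
ft_force: [-0.7, 0.2, 0.5]
width: 1.001
```

```bash
python3 - <<'E'
from h import *
go([.657,-.040,.062],0)
E
```

```text
t 31.4 from [ 0.6588 -0.0406  0.0655] yaw -0.2 rows 1
total [-0.0018 -0.0006  0.0035] [-0.09 -0.4  -0.17]
```

Emit:
step_arm(
  motion=[
    [-0.001, 0, 0.002, 0, -0.2, 0],
    [-0.001, 0, 0.002, 0, -0.1, 0],
    [0, 0, 0, 0, 0, 0],
    [0, 0, 0, 0, 0, 0],
    [0, 0, 0, 0, 0, 0],
    [0, 0, 0, 0, 0, 0],
    [0, 0, 0, 0, 0, 0],
    [0, 0, 0, 0, 0, 0],
  ],
)

```text
t: 32.03
eef_pos: [0.6571, -0.0408, 0.062]
ee_rot: [-3.14, -0.002, -0.003]
ft_force: [-0.4, 0.5, -0.6]
width: 0.998
```

Emit:
step_arm(
  motion=[
    [0, 0, 0, 0, 0, 0],
    [0, 0, 0, 0, 0, 0],
    [0, 0, 0, 0, 0, 0],
    [0, 0, 0, 0, 0, 0],
    [0, 0, 0, 0, 0, 0],
    [0, 0, 0, 0, 0, 0],
    [0, 0, 0, 0, 0, 0],
    [0, 0, 0, 0, 0, 0],
  ],
  fingers=1,
  squeeze=25,
)

```text
t: 32.7
eef_pos: [0.6571, -0.0407, 0.0621]
ee_rot: [-3.14, -0.003, -0.003]
ft_force: [-0.7, -0.2, -0.2]
width: 0.597
```

Emit:
step_arm(
  motion=[
    [0, 0, -0.004, 0, 0, 0],
    [0, 0, -0.008, 0, 0, 0],
    [0, 0, -0.014, 0, 0, 0],
    [0, 0, -0.02, 0, 0, 0],
    [0, 0, -0.022, 0, 0, 0],
    [0, 0, -0.02, 0, 0, 0],
    [0, 0, -0.012, 0, 0, 0],
    [0, 0, -0.005, 0, 0, 0],
  ],
)

```text
t: 33.37
eef_pos: [0.6555, -0.0417, 0.1757]
ee_rot: [-3.141, 0.0, -0.005]
ft_force: [0.4, 0.1, -0.5]
width: 0.596
```

```bash
python3 - <<'E'
from h import *
go([.467,.365,.17],0,18)
f=grab("top","top4")
hsv=cv2.cvtColor(f["img"],cv2.COLOR_BGR2HSV)
# gift box inner floor outline: print V along a row and column through the middle
for name,v in (("row285",[(x,285) for x in range(100,210,1)]),("col154",[(154,y) for y in range(232,336,1)])):
    print(name,[int(hsv[y,x,2]) if hsv[y,x,0]>60 else 0 for x,y in v])
cv2.imwrite("pics/box.png",cv2.resize(f["img"][225:345,95:215],None,fx=4,fy=4,interpolation=cv2.INTER_NEAREST))
E
```

```text
t 33.4 from [ 0.6555 -0.0417  0.1757] yaw -0.3 rows 18
[[-0.0106,-0.0225,0.0003,-0.0,0.0,-0.02],[-0.0106,-0.0225,0.0003,-0.0,0.0,-0.02],[-0.0106,-0.0225,0.0003,-0.0,0.0,-0.02],[-0.0106,-0.0225,0.0003,-0.0,0.0,-0.02],[-0.0106,-0.0226,0.0003,-0.0,0.0,-0.02],[-0.0105,-0.0226,0.0003,-0.0,0.0,-0.02],[-0.0105,-0.0226,0.0003,-0.0,0.0,-0.02],[-0.0105,-0.0226,0.0003,-0.0,0.0,-0.02]]
[[-0.0105,-0.0226,0.0003,-0.0,0.0,-0.02],[-0.0105,-0.0226,0.0003,-0.0,0.0,-0.02],[-0.0105,-0.0226,0.0003,-0.0,0.0,-0.02],[-0.0105,-0.0226,0.0003,-0.0,0.0,-0.02],[-0.0105,-0.0226,0.0003,-0.0,0.0,-0.02],[-0.0105,-0.0226,0.0003,-0.0,0.0,-0.02],[-0.0105,-0.0226,0.0003,-0.0,0.0,-0.02],[-0.0105,-0.0226,0.0003,-0.0,0.0,-0.02]]
[[-0.0105,-0.0226,0.0003,-0.0,0.0,-0.02],[-0.0105,-0.0226,0.0003,-0.0,0.0,-0.02]]
row285 [0, 0, 0, 0, 0, 0, 0, 0, 0, 0, 0, 0, 0, 0, 0, 0, 0, 0, 0, 0, 0, 0, 0, 0, 0, 0, 0, 0, 0, 0, 0, 0, 0, 0, 0, 0, 0, 0, 0, 0, 0, 0, 0, 0, 0, 0, 0, 0, 0, 0, 0, 0, 0, 0, 0, 0, 0, 0, 0, 0, 0, 0, 0, 0, 0, 0, 0, 0, 0, 0, 0, 0, 0, 0, 0, 0, 0, 0, 0, 0, 0, 0, 0, 0, 0, 0, 0, 0, 0, 0, 0, 0, 0, 0, 0, 0, 0, 0, 0, 0, 0, 0, 0, 0, 0, 0, 0, 0, 0, 0]
col154 [0, 0, 0, 0, 0, 0, 0, 0, 0, 0, 0, 0, 0, 0, 0, 0, 0, 0, 0, 0, 0, 0, 0, 0, 0, 0, 0, 0, 0, 0, 0, 0, 0, 0, 0, 0, 0, 0, 0, 0, 0, 0, 0, 0, 0, 0, 0, 0, 0, 0, 0, 0, 0, 0, 0, 0, 0, 0, 0, 0, 0, 0, 0, 0, 0, 0, 0, 0, 0, 0, 0, 0, 0, 0, 0, 0, 0, 0, 0, 0, 0, 0, 0, 0, 0, 0, 0, 0, 0, 0, 0, 0, 0, 0, 0, 0, 0, 0, 0, 0, 0, 0, 0, 0]
```

View pics/box.png

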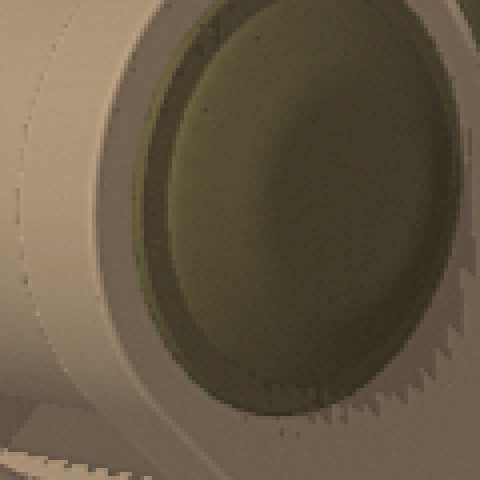

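```bash
python3 - <<'E'
from h import *
for n,b in (("top",(90,220,220,350)),("scene",(390,180,485,255))):
    f=grab(n); f["img"]=cv2.imread(f"pics/{n}0.png")
    c=blob(f,(65,60,50),(95,255,255),b,5)
    h=cv2.convexHull(c); print(n,cv2.boundingRect(c),rect(f,c,.028),rect(f,c,.0))
    q=cv2.approxPolyDP(h,4,True).reshape(-1,2); print(q.tolist(),plane(f,q,.028)[:,:2].round(4).tolist())
go([.467,.365,.17],35,18)
E
```

```text
top (109, 242, 89, 84) ((465.37347412109375, 363.3701477050781), (154.41836547851562, 149.46356201171875), 80.11236572265625) ((468.82476806640625, 371.2915344238281), (157.84803771972656, 152.78318786621094), 80.11239624023438)
[[127, 242], [197, 257], [181, 325], [109, 311]] [[0.5504, 0.4251], [0.5209, 0.2764], [0.3795, 0.3009], [0.4056, 0.4504]]
scene (404, 191, 72, 54) ((474.4259033203125, 359.3248291015625), (158.81640625, 170.91082763671875), 80.16336822509766) ((452.2147521972656, 375.5489196777344), (162.74850463867188, 175.1424102783203), 80.1633529663086)
[[457, 191], [474, 226], [473, 237], [419, 244], [405, 197]] [[0.4074, 0.4493], [0.5362, 0.4292], [0.5686, 0.4081], [0.5435, 0.2683], [0.3812, 0.3059]]
t 33.5 from [ 0.6549 -0.0412  0.1733] yaw -0.3 rows 18
[[-0.0105,-0.0225,0.0002,-0.01,0.01,-1.96],[-0.0098,-0.0229,0.0002,-0.01,0.01,-1.96],[-0.009,-0.0232,0.0002,-0.01,0.01,-1.96],[-0.0082,-0.0235,0.0002,-0.01,0.01,-1.96],[-0.0074,-0.0237,0.0002,-0.01,0.01,-1.96],[-0.0066,-0.024,0.0002,-0.01,0.01,-1.96],[-0.0057,-0.0242,0.0002,-0.01,0.01,-1.96],[-0.0049,-0.0244,0.0002,-0.01,0.01,-1.96]]
[[-0.0041,-0.0245,0.0002,-0.01,0.01,-1.96],[-0.0032,-0.0247,0.0002,-0.01,0.01,-1.96],[-0.0024,-0.0248,0.0002,-0.01,0.01,-1.96],[-0.0015,-0.0248,0.0002,-0.01,0.01,-1.96],[-0.0007,-0.0249,0.0002,-0.01,0.01,-1.96],[0.0002,-0.0249,0.0002,-0.01,0.01,-1.96],[0.001,-0.0248,0.0002,-0.01,0.01,-1.96],[0.0019,-0.0248,0.0002,-0.01,0.01,-1.96]]
[[0.0027,-0.0247,0.0002,-0.01,0.01,-1.96],[0.0036,-0.0246,0.0002,-0.01,0.01,-1.96]]
```

Emit:
step_arm(
  motion=[
    [-0.006, -0.013, 0, 0, 0, -1],
    [-0.01, -0.022, 0, 0, 0, -2],
    [-0.009, -0.023, 0, 0, 0, -2],
    [-0.008, -0.023, 0, 0, 0, -2],
    [-0.007, -0.024, 0, 0, 0, -2],
    [-0.007, -0.024, 0, 0, 0, -2],
    [-0.006, -0.024, 0, 0, 0, -2],
    [-0.005, -0.024, 0, 0, 0, -2],
  ],
)

```text
t: 34.18
eef_pos: [0.5674, 0.1344, 0.1644]
ee_rot: [-3.141, 0.016, 0.267]
ft_force: [0.5, 0.2, -1.9]
width: 0.593
```

Emit:
step_arm(
  motion=[
    [-0.004, -0.024, 0, 0, 0, -2],
    [-0.003, -0.025, 0, 0, 0, -2],
    [-0.002, -0.025, 0, 0, 0, -2],
    [-0.001, -0.025, 0, 0, 0, -2],
    [0, -0.025, 0, 0, 0, -2],
    [0, -0.02, 0, 0, 0, -2],
    [0, -0.012, 0, 0, 0, -2],
    [0, -0.006, 0, 0, 0, -1],
  ],
)

```text
t: 34.85
eef_pos: [0.4806, 0.297, 0.1554]
ee_rot: [-3.132, 0.034, 0.562]
ft_force: [-0.4, -0.3, -1.4]
width: 0.597
```

```bash
python3 - <<'E'
from h import *
go([.4665,.366,.15],35)
E
```

```text
t 34.9 from [0.4806 0.297  0.1554] yaw 32.2 rows 2
[[0.0125,-0.0329,0.0026,-0.3,0.97,-1.41],[0.0132,-0.0326,0.0026,-0.3,0.97,-1.41]]
```

Emit:
step_arm(
  motion=[
    [0.006, -0.016, 0, -0.2, 0.5, -0.8],
    [0.006, -0.016, 0, -0.2, 0.5, -0.7],
    [0.006, -0.015, 0, -0.1, 0.4, -0.5],
    [0.003, -0.008, 0, 0, 0.2, -0.3],
    [0, 0, 0.006, 0, 0, 0],
    [0, 0, 0.01, 0, 0, 0],
    [0, 0, 0.01, 0, 0, 0],
    [0, 0, 0, 0, 0, 0],
  ],
)

```text
t: 35.52
eef_pos: [0.4656, 0.3541, 0.1243]
ee_rot: [3.141, 0.009, 0.605]
ft_force: [-1.4, -0.9, -1.0]
width: 0.589
```

```bash
python3 - <<'E'
from h import *
go([.4665,.366,.06],35)
f=grab("wrist","wrist5")
E
```

```text
t 35.5 from [0.4656 0.3541 0.1243] yaw 34.7 rows 2
total [ 0.0081 -0.0093  0.0642] [ 0.05  0.52 -0.33]
```

View pics/wrist5.png

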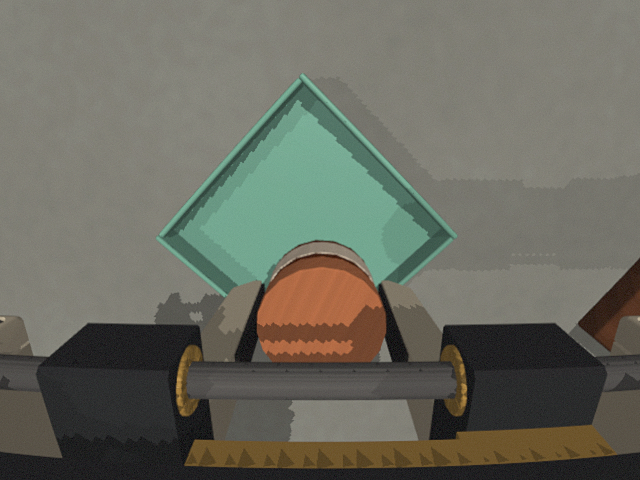

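The box rim corners are at (303,76), (157,238) and (456,237); left and right form a diagonal, so their midpoint is the box centre.

```bash
python3 - <<'E'
from h import *
f=grab("wrist")
P=plane(f,[(303,76),(157,238),(456,237)],.028); print(P.round(4),P[1:].mean(0),np.linalg.norm(P[1]-P[2]))
E
```

```text
[[0.5514 0.4255 0.028 ]
 [0.408  0.4513 0.028 ]
 [0.5262 0.2815 0.028 ]] [0.46708693 0.36641844 0.028     ] 0.20686421704096442
```

Emit:
step_arm(
  motion=[
    [0.003, -0.003, 0.004, 0, 0.2, -0.1],
    [0.003, -0.003, 0.01, 0, 0.2, -0.1],
    [0.002, -0.002, 0.012, 0, 0.1, 0],
    [0, 0, 0.012, 0, 0, 0],
    [0, 0, 0.01, 0, 0, 0],
    [0, 0, 0.006, 0, 0, 0],
    [0, 0, 0, 0, 0, 0],
    [0, 0, 0, 0, 0, 0],
  ],
)

```text
t: 36.28
eef_pos: [0.4696, 0.3646, 0.0652]
ee_rot: [3.14, -0.001, 0.605]
ft_force: [0.5, -0.5, -0.2]
width: 0.593
```

```bash
python3 - <<'E'
from h import *
go([.4665,.366,.0415],35)
E
```

```text
t 36.3 from [0.4696 0.3646 0.0652] yaw 34.7 rows 1
total [-0.0018 -0.0029  0.0237] [ 0.07 -0.06 -0.32]
```

Emit:
step_arm(
  motion=[
    [-0.001, -0.001, 0.003, 0, 0, 0],
    [-0.001, -0.001, 0.005, 0, 0, 0],
    [0, 0, 0.005, 0, 0, 0],
    [0, 0, 0.003, 0, 0, 0],
    [0, 0, 0.001, 0, 0, 0],
    [0, 0, 0, 0, 0, 0],
    [0, 0, 0, 0, 0, 0],
    [0, 0, 0, 0, 0, 0],
  ],
)

```text
t: 36.95
eef_pos: [0.4671, 0.3654, 0.0475]
ee_rot: [3.14, -0.003, 0.605]
ft_force: [0.3, 0.1, -0.6]
width: 0.603
```

```bash
python3 - <<'E'
from h import *
go([.4668,.366,.0415],35)
E
```

```text
t 37.0 from [0.4671 0.3654 0.0475] yaw 34.7 rows 1
total [ 0.0001 -0.0007  0.006 ] [ 0.07 -0.16 -0.33]
```

Emit:
step_arm(
  motion=[
    [0, 0, 0.002, 0, 0, 0],
    [0, 0, 0.002, 0, 0, 0],
    [0, 0, 0.001, 0, 0, 0],
    [0, 0, 0, 0, 0, 0],
    [0, 0, 0.001, 0, 0, 0],
    [0, 0, 0.001, 0, 0, 0],
    [0, 0, 0.001, 0, 0, 0],
    [0, 0, 0.001, 0, 0, 0],
  ],
)

```text
t: 37.62
eef_pos: [0.4676, 0.3656, 0.041]
ee_rot: [-3.14, -0.005, 0.604]
ft_force: [-4.4, -1.4, 13.0]
width: 0.594
```

Emit:
step_arm(
  motion=[
    [0, 0, 0, 0, 0, 0],
    [0, 0, 0, 0, 0, 0],
    [0, 0, 0, 0, 0, 0],
    [0, 0, 0, 0, 0, 0],
    [0, 0, -0.01, 0, 0, 0],
    [0, 0, -0.025, 0, 0, 0],
    [0, 0, -0.035, 0, 0, 0],
    [0, 0, -0.035, 0, 0, 0],
  ],
  fingers=-1,
)

```text
t: 38.28
eef_pos: [0.4649, 0.3626, 0.1448]
ee_rot: [3.141, 0.006, 0.603]
ft_force: [0.2, 0.5, -0.7]
width: 0.995
```

```bash
python3 - <<'E'
from h import *
f=grab("wrist","wrist6"); 
c=blob(f,(0,110,80),(15,255,255),(200,180,440,350),3); x,y,w,h=cv2.boundingRect(c);print((x,y,w,h)); 
print("jar",cv2.minEnclosingCircle(plane(f,c,.049)[:,:2].astype(np.float32)*1000))
go([.544,-.323,.21],88,24)
E
```

```text
(280, 202, 80, 80)
jar ((468.9801940917969, 365.58282470703125), 28.68221092224121)
t 38.3 from [0.4675 0.3637 0.1509] yaw 34.5 rows 24
[[-0.0136,0.0254,-0.0025,-0.0,-0.0,-2.23],[-0.0145,0.0248,-0.0025,-0.0,-0.0,-2.23],[-0.0155,0.0243,-0.0025,-0.0,-0.0,-2.23],[-0.0164,0.0236,-0.0025,-0.0,-0.0,-2.23],[-0.0173,0.023,-0.0025,-0.0,-0.0,-2.23],[-0.0182,0.0223,-0.0025,-0.0,-0.0,-2.23],[-0.0191,0.0216,-0.0025,-0.0,-0.0,-2.23],[-0.0199,0.0208,-0.0025,-0.0,-0.0,-2.23]]
[[-0.0207,0.02,-0.0025,-0.0,-0.0,-2.23],[-0.0215,0.0192,-0.0025,-0.0,-0.0,-2.23],[-0.0222,0.0183,-0.0025,-0.0,-0.0,-2.23],[-0.0229,0.0175,-0.0025,-0.0,-0.0,-2.23],[-0.0235,0.0166,-0.0025,-0.0,-0.0,-2.23],[-0.0242,0.0156,-0.0025,-0.0,-0.0,-2.23],[-0.0248,0.0147,-0.0025,-0.0,-0.0,-2.23],[-0.0253,0.0137,-0.0025,-0.0,-0.0,-2.23]]
[[-0.0258,0.0127,-0.0025,-0.0,-0.0,-2.23],[-0.0263,0.0117,-0.0025,-0.0,-0.0,-2.23],[-0.0267,0.0107,-0.0025,-0.0,-0.0,-2.23],[-0.0271,0.0096,-0.0025,-0.0,-0.0,-2.23],[-0.0275,0.0085,-0.0025,-0.0,-0.0,-2.23],[-0.0278,0.0075,-0.0025,-0.0,-0.0,-2.23],[-0.0281,0.0064,-0.0025,-0.0,-0.0,-2.23],[-0.0283,0.0053,-0.0025,-0.0,-0.0,-2.23]]
```

The jar stands at (0.469,0.366), within about 2 mm of the box middle. Now the round tin.

Emit:
step_arm(
  motion=[
    [-0.006, 0.013, -0.012, 0, 0, -1],
    [-0.014, 0.025, -0.014, 0, 0, -2.2],
    [-0.015, 0.024, -0.014, 0, 0, -2.2],
    [-0.016, 0.024, -0.01, 0, 0, -2.2],
    [-0.017, 0.023, -0.006, 0, 0, -2.2],
    [-0.018, 0.022, -0.003, 0, 0, -2.2],
    [-0.019, 0.022, 0, 0, 0, -2.2],
    [-0.02, 0.021, 0, 0, 0, -2.2],
  ],
)

```text
t: 39.0
eef_pos: [0.492, 0.1496, 0.2195]
ee_rot: [3.14, -0.011, 0.914]
ft_force: [0.7, 0.1, 0.2]
width: 1.003
```

Emit:
step_arm(
  motion=[
    [-0.021, 0.02, 0, 0, 0, -2.2],
    [-0.021, 0.019, 0, 0, 0, -2.2],
    [-0.022, 0.018, 0, 0, 0, -2.2],
    [-0.023, 0.018, 0, 0, 0, -2.2],
    [-0.023, 0.017, 0, 0, 0, -2.2],
    [-0.024, 0.016, 0, 0, 0, -2.2],
    [-0.025, 0.015, 0, 0, 0, -2.2],
    [-0.025, 0.014, 0, 0, 0, -2.2],
  ],
)

```text
t: 39.67
eef_pos: [0.5191, -0.0917, 0.2231]
ee_rot: [3.133, -0.011, 1.235]
ft_force: [0.3, 1.1, -0.0]
width: 1.002
```

```bash
python3 - <<'E'
from h import *
go([.544,-.323,.21],88)
E
```

```text
t 39.7 from [ 0.5191 -0.0917  0.2231] yaw 70.8 rows 7
[[-0.03,0.0142,0.0016,0.08,-0.08,-2.46],[-0.0306,0.0129,0.0017,0.08,-0.08,-2.46],[-0.0311,0.0116,0.0017,0.08,-0.08,-2.46],[-0.0316,0.0103,0.0017,0.08,-0.08,-2.46],[-0.032,0.0089,0.0018,0.08,-0.08,-2.46],[-0.0324,0.0075,0.0018,0.08,-0.08,-2.46],[-0.0327,0.0061,0.0018,0.08,-0.08,-2.46]]
```

Emit:
step_arm(
  motion=[
    [-0.03, 0.014, 0, 0.1, -0.1, -2.4],
    [-0.03, 0.013, 0, 0.1, -0.1, -2.4],
    [-0.03, 0.011, 0, 0.1, -0.1, -2.4],
    [-0.03, 0.01, 0, 0.1, -0.1, -2.4],
    [-0.03, 0.008, 0, 0, 0, -2.4],
    [-0.024, 0.006, 0, 0, 0, -2],
    [-0.014, 0.003, 0, 0, 0, -1],
    [-0.006, 0.001, 0, 0, 0, 0],
  ],
)

```text
t: 40.33
eef_pos: [0.5386, -0.3144, 0.227]
ee_rot: [3.138, 0.002, 1.503]
ft_force: [0.2, 0.8, -0.2]
width: 1.001
```

```bash
python3 - <<'E'
from h import *
go([.5435,-.323,.14],88)
E
```

```text
t 40.3 from [ 0.5386 -0.3144  0.227 ] yaw 86.1 rows 3
[[-0.0027,0.0017,0.029,0.06,0.05,-0.62],[-0.0027,0.0017,0.029,0.06,0.05,-0.62],[-0.0028,0.0017,0.029,0.06,0.05,-0.62]]
```

Emit:
step_arm(
  motion=[
    [0, 0.002, 0.01, 0, 0, -0.6],
    [-0.002, 0.001, 0.016, 0.1, 0, -0.6],
    [-0.002, 0.001, 0.018, 0, 0, -0.3],
    [0, 0, 0.018, 0, 0, 0],
    [0, 0, 0.012, 0, 0, 0],
    [0, 0, 0.004, 0, 0, 0],
    [0, 0, 0, 0, 0, 0],
    [0, 0, 0, 0, 0, 0],
  ],
)

```text
t: 41.0
eef_pos: [0.5427, -0.3124, 0.1444]
ee_rot: [-3.141, 0.001, 1.532]
ft_force: [0.7, -0.1, -1.1]
width: 0.999
```

```bash
python3 - <<'E'
from h import *
go([.5435,-.323,.1158],88)
f=grab("wrist","wrist7"); print(pix(f,[[.5437,-.3232,.125],[.5437,-.2902,.125]]))
m=cv2.inRange(cv2.cvtColor(f["img"],cv2.COLOR_BGR2HSV),np.array((0,0,90)),np.array((180,45,255))); cv2.imwrite("pics/m7.png",m)
E
```

```text
t 41.0 from [ 0.5427 -0.3124  0.1444] yaw 87.8 rows 1
total [-0.0106  0.0012  0.0286] [-0.02  0.03 -0.21]
[[322.32599651 318.0305556 ]
 [319.70453687 255.49717548]]
```

View pics/wrist7.png

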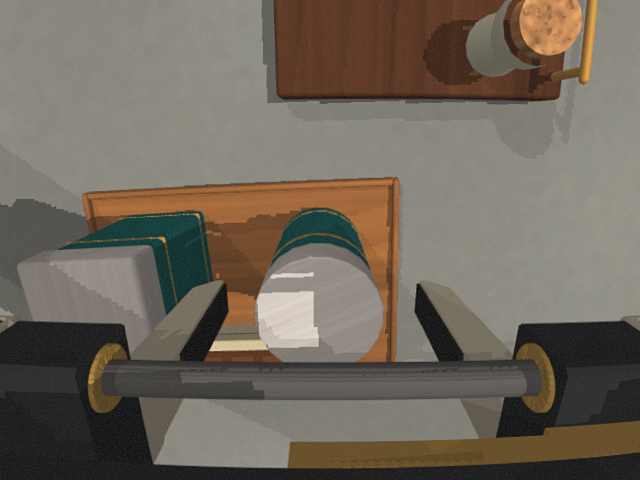

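The round lid spans columns 256–383 (centre ~320, top edge ~247), close to prediction. The tin has not moved; I regrip at the release pose.

Emit:
step_arm(
  motion=[
    [-0.003, 0, 0.005, 0, 0, -0.1],
    [-0.003, 0, 0.007, 0, 0, -0.1],
    [-0.002, 0, 0.007, 0, 0, 0],
    [0, 0, 0.005, 0, 0, 0],
    [0, 0, 0.002, 0, 0, 0],
    [0, 0, 0, 0, 0, 0],
    [0, 0, 0, 0, 0, 0],
    [0, 0, 0, 0, 0, 0],
  ],
)

```text
t: 41.72
eef_pos: [0.5437, -0.3216, 0.1181]
ee_rot: [3.138, 0.002, 1.536]
ft_force: [-0.1, 0.6, 0.6]
width: 1.001
```

```bash
python3 - <<'E'
from h import *
go([.5437,-.3232,.1158],88)
E
```

```text
t 41.7 from [ 0.5437 -0.3216  0.1181] yaw 88.0 rows 1
total [-0.0016  0.0001  0.0023] [0.2  0.12 0.02]
```

Emit:
step_arm(
  motion=[
    [-0.001, 0, 0.001, 0.1, 0.1, 0],
    [-0.001, 0, 0.001, 0, 0, 0],
    [0, 0, 0, 0, 0, 0],
    [0, 0, 0, 0, 0, 0],
    [0, 0, 0, 0, 0, 0],
    [0, 0, 0, 0, 0, 0],
    [0, 0, 0, 0, 0, 0],
    [0, 0, 0, 0, 0, 0],
  ],
)

```text
t: 42.38
eef_pos: [0.5441, -0.3239, 0.1168]
ee_rot: [3.139, 0.001, 1.536]
ft_force: [0.5, -0.7, -0.5]
width: 1.003
```

Emit:
step_arm(
  motion=[
    [0, 0, 0, 0, 0, 0],
    [0, 0, 0, 0, 0, 0],
    [0, 0, 0, 0, 0, 0],
    [0, 0, 0, 0, 0, 0],
    [0, 0, 0, 0, 0, 0],
    [0, 0, 0, 0, 0, 0],
    [0, 0, 0, 0, 0, 0],
    [0, 0, 0, 0, 0, 0],
  ],
  fingers=1,
  squeeze=30,
)

```text
t: 43.05
eef_pos: [0.5435, -0.3239, 0.1168]
ee_rot: [3.14, 0.0, 1.536]
ft_force: [-0.6, -0.9, 0.4]
width: 0.706
```

Emit:
step_arm(
  motion=[
    [0, 0, -0.005, 0, 0, 0],
    [0, 0, -0.01, 0, 0, 0],
    [0, 0, -0.018, 0, 0, 0],
    [0, 0, -0.025, 0, 0, 0],
    [0, 0, -0.025, 0, 0, 0],
    [0, 0, -0.02, 0, 0, 0],
    [0, 0, -0.01, 0, 0, 0],
    [0, 0, 0, 0, 0, 0],
  ],
)

```text
t: 43.72
eef_pos: [0.5414, -0.3224, 0.2354]
ee_rot: [-3.137, -0.002, 1.536]
ft_force: [0.2, -0.1, -3.9]
width: 0.708
```

```bash
python3 - <<'E'
from h import *
go([.587,-.0885,.22],88)
E
```

```text
t 43.7 from [ 0.5414 -0.3224  0.2354] yaw 88.0 rows 7
total [0.2353 0.0376 0.0158] [-0.24 -0.14  0.01]
```

Emit:
step_arm(
  motion=[
    [0.012, 0.002, 0, 0, 0, 0],
    [0.022, 0.003, 0, 0, 0, 0],
    [0.03, 0.005, 0, 0, 0, 0],
    [0.032, 0.005, 0, 0, 0, 0],
    [0.032, 0.005, 0, 0, 0, 0],
    [0.03, 0.005, 0, 0, 0, 0],
    [0.022, 0.004, 0, 0, 0, 0],
    [0.01, 0.002, 0, 0, 0, 0],
  ],
)

```text
t: 44.38
eef_pos: [0.5757, -0.1222, 0.2274]
ee_rot: [-3.126, -0.004, 1.53]
ft_force: [-0.3, 0.4, -5.2]
width: 0.704
```

```bash
python3 - <<'E'
from h import *
go([.587,-.089,.16],88)
E
```

```text
t 44.4 from [ 0.5757 -0.1222  0.2274] yaw 87.7 rows 3
total [0.0334 0.011  0.0673] [-0.86 -0.21 -0.34]
```

Emit:
step_arm(
  motion=[
    [0.01, 0.003, 0.008, -0.3, -0.1, -0.1],
    [0.01, 0.003, 0.012, -0.3, -0.1, -0.1],
    [0.007, 0.002, 0.014, -0.2, 0, 0],
    [0.002, 0.001, 0.012, 0, 0, 0],
    [0, 0, 0.007, 0, 0, 0],
    [0, 0, 0.002, 0, 0, 0],
    [0, 0, 0, 0, 0, 0],
    [0, 0, 0, 0, 0, 0],
  ],
)

```text
t: 45.05
eef_pos: [0.5833, -0.0896, 0.1631]
ee_rot: [-3.135, 0.002, 1.536]
ft_force: [-0.3, -0.1, -4.1]
width: 0.703
```

```bash
python3 - <<'E'
from h import *
go([.587,-.089,.1375],88)
E
```

```text
t 45.0 from [ 0.5833 -0.0896  0.1631] yaw 88.0 rows 1
total [0.0008 0.0038 0.0255] [-0.4   0.09  0.02]
```

Emit:
step_arm(
  motion=[
    [0, 0.001, 0.004, -0.1, 0, 0],
    [0, 0.001, 0.006, -0.1, 0, 0],
    [0, 0.001, 0.006, 0, 0, 0],
    [0, 0, 0.003, 0, 0, 0],
    [0, 0, 0.001, 0, 0, 0],
    [0, 0, 0, 0, 0, 0],
    [0, 0, 0, 0, 0, 0],
    [0, 0, 0, 0, 0, 0],
  ],
)

```text
t: 45.72
eef_pos: [0.5873, -0.0922, 0.1427]
ee_rot: [3.141, 0.002, 1.533]
ft_force: [-0.6, 0.2, -4.0]
width: 0.706
```

```bash
python3 - <<'E'
from h import *
go([.587,-.089,.1365],88)
E
```

```text
t 45.7 from [ 0.5873 -0.0922  0.1427] yaw 87.8 rows 1
total [ 0.0032 -0.0005  0.0062] [ 0.02  0.14 -0.18]
```

Emit:
step_arm(
  motion=[
    [0.001, 0, 0.001, 0, 0, 0],
    [0.001, 0, 0.001, 0, 0, 0],
    [0.001, 0, 0.001, 0, 0, 0],
    [0, 0, 0.001, 0, 0, 0],
    [0, 0, 0, 0, 0, 0],
    [0, 0, 0, 0, 0, 0],
    [0, 0, 0, 0, 0, 0],
    [0, 0, 0, 0, 0, 0],
  ],
)

```text
t: 46.38
eef_pos: [0.5878, -0.0885, 0.139]
ee_rot: [3.14, 0.002, 1.534]
ft_force: [1.1, 0.8, -3.9]
width: 0.702
```

Emit:
step_arm(
  motion=[
    [0, 0, 0.001, 0, 0, 0],
    [0, 0, 0.001, 0, 0, 0],
    [0, 0, 0, 0, 0, 0],
    [0, 0, 0, 0, 0, 0],
    [0, 0, 0.001, 0, 0, 0],
    [0, 0, 0.001, 0, 0, 0],
    [0, 0, 0.001, 0, 0, 0],
    [0, 0, 0.001, 0, 0, 0],
  ],
)

```text
t: 47.05
eef_pos: [0.5878, -0.0893, 0.1367]
ee_rot: [3.138, 0.0, 1.532]
ft_force: [-2.9, 0.7, 8.0]
width: 0.707
```

Seated at (0.5878,-0.0893). Release, rise, and on to the square tin at the tray.

Emit:
step_arm(
  motion=[
    [0, 0, 0, 0, 0, 0],
    [0, 0, 0, 0, 0, 0],
    [0, 0, 0, 0, 0, 0],
    [0, 0, 0, 0, 0, 0],
    [0, 0, -0.01, 0, 0, 0],
    [0, 0, -0.02, 0, 0, 0],
    [0, 0, -0.025, 0, 0, 0],
    [0, 0, -0.025, 0, 0, 0],
  ],
  fingers=-1,
)

```text
t: 47.72
eef_pos: [0.5861, -0.0896, 0.2174]
ee_rot: [-3.139, 0.001, 1.531]
ft_force: [0.5, 0.2, 0.7]
width: 1.005
```

Emit:
step_arm(
  motion=[
    [-0.012, -0.009, 0, 0, 0, 0],
    [-0.022, -0.015, 0, 0, 0, 0],
    [-0.028, -0.019, 0, 0, 0, 0],
    [-0.028, -0.019, 0, 0, 0, 0],
    [-0.028, -0.02, 0, 0, 0, 0],
    [-0.028, -0.02, 0, 0, 0, 0],
    [-0.024, -0.017, 0, 0, 0, 0],
    [-0.014, -0.01, 0, 0, 0, 0],
  ],
)

```text
t: 48.38
eef_pos: [0.4505, -0.273, 0.2255]
ee_rot: [3.129, 0.002, 1.542]
ft_force: [0.2, -0.2, -0.8]
width: 1.0
```

```bash
python3 - <<'E'
from h import *
go([.4203,-.3221,.14],90.2)
E
```

```text
t 48.4 from [ 0.4505 -0.273   0.2255] yaw 88.4 rows 3
[[-0.0166,-0.0099,0.0284,0.23,0.04,-0.61],[-0.0165,-0.01,0.0284,0.23,0.04,-0.61],[-0.0164,-0.0101,0.0285,0.23,0.04,-0.61]]
```

Emit:
step_arm(
  motion=[
    [-0.014, -0.008, 0, 0.2, 0, -0.5],
    [-0.013, -0.008, 0, 0.2, 0, -0.5],
    [-0.01, -0.006, 0.004, 0.2, 0, -0.4],
    [-0.004, -0.003, 0.008, 0, 0, 0],
    [0, 0, 0.014, 0, 0, 0],
    [0, 0, 0.016, 0, 0, 0],
    [0, 0, 0.01, 0, 0, 0],
    [0, 0, 0, 0, 0, 0],
  ],
)

```text
t: 49.05
eef_pos: [0.4171, -0.3221, 0.1737]
ee_rot: [3.136, 0.006, 1.555]
ft_force: [0.0, -0.5, 0.5]
width: 0.999
```

```bash
python3 - <<'E'
from h import *
go([.4203,-.3221,.1161],90.2)
E
```

```text
t 49.0 from [ 0.4171 -0.3221  0.1737] yaw 89.1 rows 2
[[0.0002,0.0015,0.0288,0.15,0.17,-0.54],[0.0001,0.0016,0.0288,0.15,0.17,-0.54]]
```

Emit:
step_arm(
  motion=[
    [0, 0.001, 0.008, 0.1, 0.1, -0.4],
    [0, 0.001, 0.012, 0.1, 0.1, -0.3],
    [0, 0, 0.013, 0, 0, -0.2],
    [0, 0, 0.01, 0, 0, 0],
    [0, 0, 0.005, 0, 0, 0],
    [0, 0, 0.001, 0, 0, 0],
    [0, 0, 0, 0, 0, 0],
    [0, 0, 0, 0, 0, 0],
  ],
)

```text
t: 49.72
eef_pos: [0.421, -0.3212, 0.1205]
ee_rot: [3.14, 0.001, 1.575]
ft_force: [0.4, 0.4, 0.1]
width: 0.999
```

```bash
python3 - <<'E'
from h import *
go([.4203,-.3221,.1161],90.2)
E
```

```text
t 49.7 from [ 0.421  -0.3212  0.1205] yaw 90.3 rows 1
total [-0.0008 -0.0008  0.0044] [0.09 0.07 0.07]
```

Emit:
step_arm(
  motion=[
    [0, 0, 0.002, 0, 0, 0],
    [0, 0, 0.002, 0, 0, 0],
    [0, 0, 0, 0, 0, 0],
    [0, 0, 0, 0, 0, 0],
    [0, 0, 0, 0, 0, 0],
    [0, 0, 0, 0, 0, 0],
    [0, 0, 0, 0, 0, 0],
    [0, 0, 0, 0, 0, 0],
  ],
)

```text
t: 50.38
eef_pos: [0.422, -0.3218, 0.118]
ee_rot: [3.137, 0.003, 1.576]
ft_force: [-0.8, -1.3, 0.3]
width: 1.002
```

Emit:
step_arm(
  motion=[
    [0, 0, 0, 0, 0, 0],
    [0, 0, 0, 0, 0, 0],
    [0, 0, 0, 0, 0, 0],
    [0, 0, 0, 0, 0, 0],
    [0, 0, 0, 0, 0, 0],
    [0, 0, 0, 0, 0, 0],
    [0, 0, 0, 0, 0, 0],
    [0, 0, 0, 0, 0, 0],
  ],
  fingers=1,
)

```text
t: 51.05
eef_pos: [0.4217, -0.3218, 0.1181]
ee_rot: [3.137, 0.003, 1.575]
ft_force: [0.2, 0.7, 0.3]
width: 0.714
```

Emit:
step_arm(
  motion=[
    [0, 0, -0.005, 0, 0, 0],
    [0, 0, -0.01, 0, 0, 0],
    [0, 0, -0.018, 0, 0, 0],
    [0, 0, -0.025, 0, 0, 0],
    [0, 0, -0.028, 0, 0, 0],
    [0, 0, -0.025, 0, 0, 0],
    [0, 0, -0.015, 0, 0, 0],
    [0, 0, -0.005, 0, 0, 0],
  ],
)

```text
t: 51.72
eef_pos: [0.4185, -0.3204, 0.2564]
ee_rot: [-3.139, -0.001, 1.574]
ft_force: [-0.1, -0.5, -1.9]
width: 0.708
```

```bash
python3 - <<'E'
from h import *
go([.591,.009,.265],90,13)
E
```

```text
t 51.7 from [ 0.4185 -0.3204  0.2564] yaw 90.2 rows 13
[[0.0253,0.0133,-0.0007,-0.01,-0.0,0.01],[0.0253,0.0133,-0.0007,-0.01,-0.0,0.01],[0.0253,0.0133,-0.0007,-0.01,-0.0,0.01],[0.0253,0.0133,-0.0007,-0.01,-0.0,0.01],[0.0253,0.0133,-0.0007,-0.01,-0.0,0.01],[0.0253,0.0133,-0.0007,-0.01,-0.0,0.01],[0.0253,0.0133,-0.0007,-0.01,-0.0,0.01],[0.0253,0.0133,-0.0007,-0.01,-0.0,0.01]]
[[0.0253,0.0133,-0.0007,-0.01,-0.0,0.01],[0.0253,0.0133,-0.0007,-0.01,-0.0,0.01],[0.0253,0.0133,-0.0007,-0.01,-0.0,0.01],[0.0253,0.0133,-0.0007,-0.01,-0.0,0.01],[0.0253,0.0133,-0.0007,-0.01,-0.0,0.01]]
```

Emit:
step_arm(
  motion=[
    [0.014, 0.002, -0.006, 0, 0, 0],
    [0.026, 0.003, -0.006, 0, 0, 0],
    [0.032, 0.003, -0.005, 0, 0, 0],
    [0.036, 0.003, -0.003, 0, 0, 0],
    [0.036, 0.003, 0, 0, 0, 0],
    [0.036, 0.003, 0, 0, 0, 0],
    [0.036, 0.006, 0, 0, 0, 0],
    [0.036, 0.01, 0, 0, 0, 0],
  ],
)

```text
t: 52.38
eef_pos: [0.4481, -0.0673, 0.2793]
ee_rot: [3.141, 0.004, 1.558]
ft_force: [1.5, 0.5, -2.4]
width: 0.707
```

```bash
python3 - <<'E'
from h import *
go([.591,.009,.265],90)
E
```

```text
t 52.4 from [ 0.4481 -0.0673  0.2793] yaw 89.3 rows 5
total [0.0782 0.1419 0.0141] [ 0.05  0.25 -0.74]
```

Emit:
step_arm(
  motion=[
    [0.026, 0.018, 0, 0, 0, -0.1],
    [0.02, 0.024, 0, 0, 0.1, -0.2],
    [0.012, 0.026, 0, 0, 0.1, -0.2],
    [0.006, 0.024, 0, 0, 0, -0.2],
    [0.002, 0.02, 0, 0, 0, 0],
    [0, 0.012, 0, 0, 0, 0],
    [0, 0.005, 0, 0, 0, 0],
    [0, 0, 0, 0, 0, 0],
  ],
)

```text
t: 53.05
eef_pos: [0.5791, 0.015, 0.2761]
ee_rot: [-3.135, -0.003, 1.587]
ft_force: [0.4, 0.5, -2.5]
width: 0.707
```

```bash
python3 - <<'E'
from h import *
go([.591,.009,.17],90)
E
```

```text
t 53.0 from [0.5791 0.015  0.2761] yaw 90.9 rows 3
[[-0.0022,0.0042,0.0353,-0.13,-0.06,0.31],[-0.0021,0.0041,0.0353,-0.13,-0.06,0.31],[-0.0021,0.004,0.0353,-0.13,-0.06,0.31]]
```

Emit:
step_arm(
  motion=[
    [-0.002, 0.004, 0.006, -0.1, -0.1, 0.3],
    [-0.002, 0.004, 0.012, -0.1, 0, 0.3],
    [0, 0.003, 0.018, 0, 0, 0.2],
    [0, 0, 0.02, 0, 0, 0],
    [0, 0, 0.018, 0, 0, 0],
    [0, 0, 0.012, 0, 0, 0],
    [0, 0, 0.004, 0, 0, 0],
    [0, 0, 0, 0, 0, 0],
  ],
)

```text
t: 53.72
eef_pos: [0.5842, 0.0067, 0.178]
ee_rot: [-3.135, -0.0, 1.565]
ft_force: [-0.3, 0.4, -2.0]
width: 0.708
```

```bash
python3 - <<'E'
from h import *
go([.591,.009,.1385],90)
E
```

```text
t 53.7 from [0.5842 0.0067 0.178 ] yaw 89.7 rows 2
total [0.0023 0.007  0.0394] [-0.38 -0.02 -0.35]
```

Emit:
step_arm(
  motion=[
    [0.001, 0.002, 0.005, -0.1, 0, -0.1],
    [0.001, 0.002, 0.008, -0.1, 0, -0.1],
    [0, 0.001, 0.009, -0.1, 0, 0],
    [0, 0, 0.007, 0, 0, 0],
    [0, 0, 0.003, 0, 0, 0],
    [0, 0, 0, 0, 0, 0],
    [0, 0, 0, 0, 0, 0],
    [0, 0, 0, 0, 0, 0],
  ],
)

```text
t: 54.38
eef_pos: [0.5901, 0.0083, 0.1441]
ee_rot: [3.14, -0.001, 1.567]
ft_force: [0.1, -0.5, -1.7]
width: 0.704
```

```bash
python3 - <<'E'
from h import *
go([.591,.009,.1385],90)
E
```

```text
t 54.4 from [0.5901 0.0083 0.1441] yaw 89.8 rows 1
total [0.0007 0.0008 0.0056] [ 0.09 -0.03 -0.19]
```

Emit:
step_arm(
  motion=[
    [0, 0, 0.002, 0, 0, 0],
    [0, 0, 0.001, 0, 0, 0],
    [0, 0, 0.001, 0, 0, 0],
    [0, 0, 0, 0, 0, 0],
    [0, 0, 0.001, 0, 0, 0],
    [0, 0, 0.001, 0, 0, 0],
    [0, 0, 0.001, 0, 0, 0],
    [0, 0, 0.001, 0, 0, 0],
  ],
)

```text
t: 55.05
eef_pos: [0.591, 0.0086, 0.138]
ee_rot: [3.137, -0.002, 1.568]
ft_force: [-6.7, 0.4, 23.0]
width: 0.709
```

Emit:
step_arm(
  motion=[
    [0, 0, 0, 0, 0, 0],
    [0, 0, 0, 0, 0, 0],
    [0, 0, 0, 0, 0, 0],
    [0, 0, 0, 0, 0, 0],
    [0, 0, -0.01, 0, 0, 0],
    [0, 0, -0.02, 0, 0, 0],
    [0, 0, -0.03, 0, 0, 0],
    [0, 0, -0.03, 0, 0, 0],
  ],
  fingers=-1,
)

```text
t: 55.72
eef_pos: [0.5883, 0.0081, 0.2275]
ee_rot: [-3.137, -0.0, 1.567]
ft_force: [-0.7, -0.2, 0.5]
width: 1.0
```

```bash
python3 - <<'E'
from h import *
go([.4752,-.4173,.20],0.2,20)
E
```

```text
t 55.7 from [0.5883 0.0081 0.2275] yaw 89.8 rows 20
[[-0.0213,-0.0056,0.0014,-0.01,0.01,4.48],[-0.0217,-0.0039,0.0014,-0.01,0.01,4.48],[-0.0219,-0.0022,0.0014,-0.01,0.01,4.48],[-0.022,-0.0005,0.0014,-0.01,0.01,4.48],[-0.022,0.0013,0.0014,-0.01,0.01,4.48],[-0.0218,0.003,0.0014,-0.01,0.01,4.48],[-0.0215,0.0047,0.0014,-0.01,0.01,4.48],[-0.0211,0.0063,0.0014,-0.01,0.01,4.48]]
[[-0.0205,0.0079,0.0014,-0.01,0.01,4.48],[-0.0198,0.0095,0.0014,-0.01,0.01,4.48],[-0.019,0.011,0.0014,-0.01,0.01,4.48],[-0.0181,0.0125,0.0014,-0.01,0.01,4.48],[-0.0171,0.0139,0.0014,-0.01,0.01,4.48],[-0.0159,0.0152,0.0014,-0.01,0.01,4.48],[-0.0147,0.0164,0.0014,-0.01,0.01,4.48],[-0.0134,0.0175,0.0014,-0.01,0.01,4.48]]
[[-0.012,0.0185,0.0014,-0.01,0.01,4.48],[-0.0105,0.0193,0.0014,-0.01,0.01,4.48],[-0.009,0.0201,0.0014,-0.01,0.01,4.48],[-0.0074,0.0207,0.0014,-0.01,0.01,4.48]]
```

Emit:
step_arm(
  motion=[
    [-0.012, -0.004, 0, 0, 0, 3],
    [-0.021, -0.004, 0, 0, 0, 4.5],
    [-0.022, -0.002, 0, 0, 0, 4.5],
    [-0.022, 0, 0, 0, 0, 4.5],
    [-0.022, 0.001, 0, 0, 0, 4.5],
    [-0.022, 0.003, 0, 0, 0, 4.5],
    [-0.022, 0.005, 0, 0, 0, 4.5],
    [-0.021, 0.006, 0, 0, 0, 4.5],
  ],
)

```text
t: 56.38
eef_pos: [0.5506, -0.1554, 0.2384]
ee_rot: [3.134, -0.011, 0.944]
ft_force: [0.4, -0.5, 0.4]
width: 1.003
```

Emit:
step_arm(
  motion=[
    [-0.021, 0.008, 0, 0, 0, 4.5],
    [-0.02, 0.009, 0, 0, 0, 4.5],
    [-0.019, 0.011, 0, 0, 0, 4.5],
    [-0.018, 0.012, 0, 0, 0, 4.5],
    [-0.017, 0.014, 0, 0, 0, 4.5],
    [-0.016, 0.015, 0, 0, 0, 4.5],
    [-0.015, 0.016, 0, 0, 0, 4.5],
    [-0.013, 0.017, 0, 0, 0, 4.5],
  ],
)

```text
t: 57.05
eef_pos: [0.4973, -0.3334, 0.2408]
ee_rot: [3.141, -0.018, 0.277]
ft_force: [0.8, -0.6, -0.1]
width: 1.0
```

```bash
python3 - <<'E'
from h import *
go([.4752,-.4173,.20],0.2)
E
```

```text
t 57.0 from [ 0.4973 -0.3334  0.2408] yaw 15.9 rows 3
[[-0.015,0.0249,0.0134,-0.04,-0.34,5.23],[-0.0126,0.0261,0.0135,-0.04,-0.34,5.23],[-0.0101,0.0272,0.0135,-0.04,-0.34,5.23]]
```

Emit:
step_arm(
  motion=[
    [-0.011, 0.019, 0.008, 0, -0.3, 4.2],
    [-0.01, 0.02, 0.012, 0, -0.3, 4.2],
    [-0.008, 0.018, 0.014, 0, -0.3, 3.5],
    [-0.003, 0.009, 0.016, 0, 0, 1.5],
    [0, 0.003, 0.018, 0, 0, 0],
    [0, 0, 0.018, 0, 0, 0],
    [0, 0, 0.012, 0, 0, 0],
    [0, 0, 0.004, 0, 0, 0],
  ],
)

```text
t: 57.72
eef_pos: [0.4744, -0.4195, 0.1395]
ee_rot: [3.136, -0.007, 0.013]
ft_force: [0.1, -0.3, 0.0]
width: 1.001
```

```bash
python3 - <<'E'
from h import *
go([.4752,-.4173,.06],0.2)
f=grab("top","top5")
def meas(i):
    f["img"]=i
    m=cv2.inRange(cv2.cvtColor(i,cv2.COLOR_BGR2HSV),np.array((0,0,130)),np.array((180,60,255)))
    k=np.zeros_like(m); k[190:242,300:400]=1; m=m*k
    for c in cv2.findContours(m,cv2.RETR_EXTERNAL,cv2.CHAIN_APPROX_NONE)[0]:
        if cv2.contourArea(c)>300: c=c.reshape(-1,2); print(cv2.boundingRect(c),np.round(np.hstack(rect(f,c,.145)),1))
meas(f["img"]); meas(cv2.imread("pics/top2.png"))
f=grab("wrist","wrist8")
c=blob(f,(18,30,100),(38,160,255),(150,60,500,330),9); print("carton",cv2.boundingRect(c),rect(f,c,.033))
E
```

```text
t 57.7 from [ 0.4744 -0.4195  0.1395] yaw 0.7 rows 3
total [ 0.0003 -0.0026  0.0795] [ 0.3  -0.42  0.53]
(360, 201, 34, 33) [585.9 -88.9  62.8  63.8  64. ]
(310, 198, 34, 33) [589.6   7.1  63.4  63.8   1. ]
(361, 201, 34, 33) [ 5.853e+02 -9.110e+01  6.340e+01  6.350e+01  3.000e-01]
(310, 198, 34, 33) [589.6   7.2  63.4  63.5   1. ]
carton (282, 152, 73, 174) ((476.4193420410156, -417.3825378417969), (129.203125, 49.19356155395508), 0.19862325489521027)
```

View pics/wrist8.png

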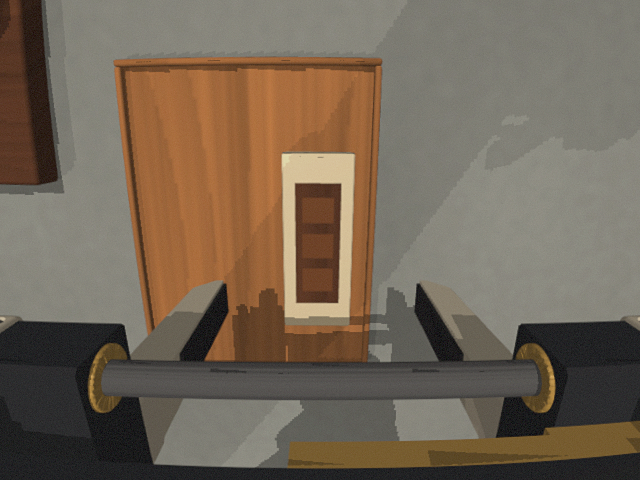

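The tins measure within 2 mm of their earlier top-view positions. The carton lies at (0.476,-0.417), straight. Pick it up.

Emit:
step_arm(
  motion=[
    [0, -0.001, 0.012, 0.1, -0.2, 0.3],
    [0, -0.001, 0.018, 0.1, -0.1, 0.2],
    [0, 0, 0.02, 0, 0, 0],
    [0, 0, 0.018, 0, 0, 0],
    [0, 0, 0.01, 0, 0, 0],
    [0, 0, 0.003, 0, 0, 0],
    [0, 0, 0, 0, 0, 0],
    [0, 0, 0, 0, 0, 0],
  ],
)

```text
t: 58.48
eef_pos: [0.4798, -0.4178, 0.0603]
ee_rot: [3.136, -0.01, 0.007]
ft_force: [-0.4, 0.3, 0.1]
width: 0.996
```

```bash
python3 - <<'E'
from h import *
go([.4752,-.4173,.028],0.1)
E
```

```text
t 58.5 from [ 0.4798 -0.4178  0.0603] yaw 0.4 rows 1
total [-0.0049 -0.0007  0.0322] [ 0.35 -0.58  0.28]
```

Emit:
step_arm(
  motion=[
    [-0.001, 0, 0.004, 0.1, -0.2, 0.1],
    [-0.001, 0, 0.006, 0.1, -0.2, 0.1],
    [-0.001, 0, 0.007, 0.1, -0.1, 0],
    [-0.001, 0, 0.006, 0, 0, 0],
    [0, 0, 0.003, 0, 0, 0],
    [0, 0, 0, 0, 0, 0],
    [0, 0, 0, 0, 0, 0],
    [0, 0, 0, 0, 0, 0],
  ],
)

```text
t: 59.15
eef_pos: [0.4766, -0.419, 0.0342]
ee_rot: [3.139, -0.004, 0.003]
ft_force: [-1.0, -0.3, 0.8]
width: 1.005
```

```bash
python3 - <<'E'
from h import *
go([.4752,-.4173,.028],0.1)
E
```

```text
t 59.1 from [ 0.4766 -0.419   0.0342] yaw 0.2 rows 1
total [-0.0014 -0.0017  0.0062] [ 0.15 -0.2   0.06]
```

Emit:
step_arm(
  motion=[
    [-0.001, -0.001, 0.002, 0.1, -0.1, 0],
    [0, -0.001, 0.002, 0, 0, 0],
    [0, 0, 0.001, 0, 0, 0],
    [0, 0, 0, 0, 0, 0],
    [0, 0, 0, 0, 0, 0],
    [0, 0, 0, 0, 0, 0],
    [0, 0, 0, 0, 0, 0],
    [0, 0, 0, 0, 0, 0],
  ],
)

```text
t: 59.82
eef_pos: [0.4758, -0.417, 0.0294]
ee_rot: [3.14, -0.002, 0.003]
ft_force: [0.2, 0.9, -0.7]
width: 0.999
```

Emit:
step_arm(
  motion=[
    [0, 0, 0, 0, 0, 0],
    [0, 0, 0, 0, 0, 0],
    [0, 0, 0, 0, 0, 0],
    [0, 0, 0, 0, 0, 0],
    [0, 0, 0, 0, 0, 0],
    [0, 0, 0, 0, 0, 0],
    [0, 0, 0, 0, 0, 0],
    [0, 0, 0, 0, 0, 0],
  ],
  fingers=1,
  squeeze=20,
)

```text
t: 60.48
eef_pos: [0.4754, -0.4303, 0.0308]
ee_rot: [3.116, -0.005, -0.003]
ft_force: [0.9, -1.9, -0.5]
width: 0.538
```

Emit:
step_arm(
  motion=[
    [0, 0, -0.005, 0, 0, 0],
    [0, 0, -0.012, 0, 0, 0],
    [0, 0, -0.022, 0, 0, 0],
    [0, 0, -0.03, 0, 0, 0],
    [0, 0, -0.034, 0, 0, 0],
    [0, 0, -0.034, 0, 0, 0],
    [0, 0, -0.03, 0, 0, 0],
    [0, 0, -0.02, 0, 0, 0],
  ],
)

```text
t: 61.15
eef_pos: [0.4714, -0.4186, 0.2238]
ee_rot: [3.132, 0.007, -0.003]
ft_force: [0.6, -1.3, -2.4]
width: 0.54
```

```bash
python3 - <<'E'
from h import *
go([.589,-.034,.25],86.3,20)
E
```

```text
t 61.1 from [ 0.4714 -0.4186  0.2238] yaw -0.1 rows 20
[[0.0058,-0.0192,-0.0015,0.01,0.04,-4.32],[0.0073,-0.0187,-0.0015,0.01,0.04,-4.32],[0.0086,-0.0181,-0.0015,0.01,0.04,-4.32],[0.01,-0.0174,-0.0015,0.01,0.04,-4.32],[0.0113,-0.0166,-0.0015,0.01,0.04,-4.32],[0.0125,-0.0157,-0.0015,0.01,0.04,-4.32],[0.0137,-0.0147,-0.0015,0.01,0.04,-4.32],[0.0147,-0.0137,-0.0015,0.01,0.04,-4.32]]
[[0.0157,-0.0125,-0.0015,0.01,0.04,-4.32],[0.0166,-0.0113,-0.0014,0.01,0.04,-4.32],[0.0174,-0.01,-0.0014,0.01,0.04,-4.32],[0.0181,-0.0087,-0.0014,0.01,0.04,-4.32],[0.0187,-0.0073,-0.0014,0.01,0.04,-4.32],[0.0192,-0.0059,-0.0014,0.01,0.04,-4.32],[0.0196,-0.0044,-0.0014,0.01,0.04,-4.32],[0.0199,-0.0029,-0.0014,0.01,0.04,-4.32]]
[[0.0201,-0.0014,-0.0014,0.01,0.04,-4.32],[0.0201,0.0001,-0.0013,0.01,0.04,-4.32],[0.02,0.0016,-0.0013,0.01,0.04,-4.32],[0.0199,0.0031,-0.0013,0.01,0.04,-4.32]]
```

Closing pushed the hand 13 mm sideways: a finger rode on the tray's rim. I'll check how the carton is held.

```bash
python3 - <<'E'
from h import *
grab("wrist","wrist9"); s=env.sense(); print(s["eef_pos"],s["ee_rot"],s["width"])
E
```

```text
[ 0.4722194  -0.41978828  0.22702688] [ 3.12994756e+00  2.93388107e-03 -2.66700899e-03] 0.538808875187298
```

View pics/wrist9.png

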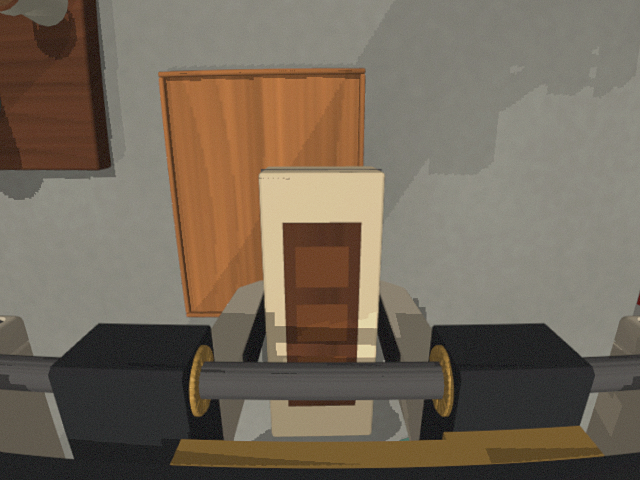

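The carton is held straight and centred (columns 260–384, far edge at row ~170).

```bash
python3 - <<'E'
from h import *
f=grab("wrist"); z=env.sense()["eef_pos"][2]+.0022
P=plane(f,[(260,170),(384,169)],z); print(P,P.mean(0)-env.sense()["eef_pos"])
E
```

```text
[[ 0.53752989 -0.39647035  0.22683729]
 [ 0.53773743 -0.4448622   0.22683729]] [ 0.06536359 -0.00116246  0.0022    ]
```

Emit:
step_arm(
  motion=[
    [0.003, -0.011, -0.004, 0, 0, -2.5],
    [0.007, -0.019, -0.004, 0, 0, -4.3],
    [0.009, -0.018, -0.004, 0, 0, -4.3],
    [0.01, -0.017, -0.002, 0, 0, -4.3],
    [0.011, -0.017, 0, 0, 0, -4.3],
    [0.013, -0.016, 0, 0, 0, -4.3],
    [0.014, -0.015, 0, 0, 0, -4.3],
    [0.015, -0.014, 0, 0, 0, -4.3],
  ],
)

```text
t: 61.92
eef_pos: [0.5157, -0.2609, 0.2341]
ee_rot: [-3.138, 0.014, 0.602]
ft_force: [-0.0, -0.2, -1.9]
width: 0.537
```

Emit:
step_arm(
  motion=[
    [0.016, -0.012, 0, 0, 0, -4.3],
    [0.017, -0.011, 0, 0, 0, -4.3],
    [0.017, -0.01, 0, 0, 0, -4.3],
    [0.018, -0.009, 0, 0, 0, -4.3],
    [0.019, -0.007, 0, 0, 0, -4.3],
    [0.019, -0.006, 0, 0, 0, -4.3],
    [0.02, -0.004, 0, 0, 0, -4.3],
    [0.02, -0.003, 0, 0, 0, -4.3],
  ],
)

```text
t: 62.58
eef_pos: [0.5542, -0.0868, 0.2268]
ee_rot: [-3.111, 0.007, 1.258]
ft_force: [0.4, 0.2, -1.0]
width: 0.537
```

```bash
python3 - <<'E'
from h import *
go([.5895,-.034,.22],86.3)
E
```

```text
t 62.6 from [ 0.5542 -0.0868  0.2268] yaw 72.1 rows 3
[[0.0204,0.0058,0.0019,-0.59,0.06,-4.74],[0.0198,0.0075,0.002,-0.59,0.06,-4.74],[0.0191,0.0091,0.0021,-0.59,0.06,-4.74]]
```

Emit:
step_arm(
  motion=[
    [0.014, 0.004, 0, -0.7, 0, -3.7],
    [0.015, 0.006, 0, -0.7, 0, -3.7],
    [0.014, 0.006, 0, -0.6, 0, -3.5],
    [0.007, 0.003, 0, -0.5, 0, -1.8],
    [0.002, 0, 0, 0, 0, 0],
    [0, 0, 0, 0, 0, 0],
    [0, 0, 0, 0, 0, 0],
    [0, 0, 0, 0, 0, 0],
  ],
)

```text
t: 63.25
eef_pos: [0.5778, -0.027, 0.2211]
ee_rot: [-3.14, 0.002, 1.514]
ft_force: [-0.1, 0.1, -2.1]
width: 0.538
```

```bash
python3 - <<'E'
from h import *
go([.5895,-.034,.19],86.3)
E
```

```text
t 63.2 from [ 0.5778 -0.027   0.2211] yaw 86.7 rows 1
total [-0.0063  0.0121  0.0311] [-0.07  0.11  0.43]
```

Emit:
step_arm(
  motion=[
    [-0.002, 0.004, 0.003, -0.3, 0, 0.2],
    [-0.002, 0.004, 0.005, -0.3, 0, 0.1],
    [-0.001, 0.002, 0.006, -0.2, 0, 0],
    [0, 0, 0.006, 0, 0, 0],
    [0, 0, 0.003, 0, 0, 0],
    [0, 0, 0, 0, 0, 0],
    [0, 0, 0, 0, 0, 0],
    [0, 0, 0, 0, 0, 0],
  ],
)

```text
t: 63.92
eef_pos: [0.5875, -0.0372, 0.1949]
ee_rot: [3.129, 0.004, 1.501]
ft_force: [-1.0, 0.3, -1.5]
width: 0.535
```

```bash
python3 - <<'E'
from h import *
go([.5895,-.0345,.172],86.3)
E
```

```text
t 63.9 from [ 0.5875 -0.0372  0.1949] yaw 86.0 rows 1
total [0.0029 0.0015 0.0229] [ 0.71  0.21 -0.32]
```

Emit:
step_arm(
  motion=[
    [0.001, 0.001, 0.003, 0, 0.1, -0.1],
    [0.001, 0, 0.005, 0, 0.1, -0.1],
    [0, 0, 0.005, 0, 0, 0],
    [0, 0, 0.002, 0, 0, 0],
    [0, 0, 0, 0, 0, 0],
    [0, 0, 0, 0, 0, 0],
    [0, 0, 0, 0, 0, 0],
    [0, 0, 0, 0, 0, 0],
  ],
)

```text
t: 64.58
eef_pos: [0.5891, -0.0345, 0.1786]
ee_rot: [3.129, -0.001, 1.505]
ft_force: [-0.3, -0.0, -1.5]
width: 0.538
```

```bash
python3 - <<'E'
from h import *
go([.5895,-.0345,.171],86.3)
E
```

```text
t 64.6 from [ 0.5891 -0.0345  0.1786] yaw 86.3 rows 1
total [0.     0.0003 0.0076] [ 0.74 -0.03 -0.05]
```

Emit:
step_arm(
  motion=[
    [0, 0, 0.001, 0, 0, 0],
    [0, 0, 0.001, 0, 0, 0],
    [0, 0, 0.001, 0, 0, 0],
    [0, 0, 0.001, 0, 0, 0],
    [0, 0, 0.001, 0, 0, 0],
    [0, 0, 0.001, 0, 0, 0],
    [0, 0, 0, 0, 0, 0],
    [0, 0, 0, 0, 0, 0],
  ],
)

```text
t: 65.25
eef_pos: [0.5894, -0.0345, 0.1724]
ee_rot: [3.128, -0.001, 1.505]
ft_force: [-0.4, -1.2, -0.8]
width: 0.54
```

Emit:
step_arm(
  motion=[
    [0, 0, 0, 0, 0, 0],
    [0, 0, 0, 0, 0, 0],
    [0, 0, 0, 0, 0, 0],
    [0, 0, 0, 0, 0, 0],
    [0, 0, 0, 0, 0, 0],
    [0, 0, 0.001, 0, 0, 0],
    [0, 0, 0.001, 0, 0, 0],
    [0, 0, 0.001, 0, 0, 0],
  ],
)

```text
t: 65.92
eef_pos: [0.5904, -0.0347, 0.1708]
ee_rot: [3.125, -0.001, 1.505]
ft_force: [-5.4, 0.7, 20.0]
width: 0.537
```

Emit:
step_arm(
  motion=[
    [0, 0, 0, 0, 0, 0],
    [0, 0, 0, 0, 0, 0],
    [0, 0, 0, 0, 0, 0],
    [0, 0, 0, 0, 0, 0],
    [0, 0, 0, 0, 0, 0],
    [0, 0, -0.01, 0, 0, 0],
    [0, 0, -0.025, 0, 0, 0],
    [0, 0, -0.035, 0, 0, 0],
  ],
  fingers=-1,
)

```text
t: 66.58
eef_pos: [0.5865, -0.0345, 0.2379]
ee_rot: [3.136, 0.0, 1.505]
ft_force: [0.4, -0.6, -0.5]
width: 0.992
```

Emit:
step_arm(
  motion=[
    [-0.02, 0, -0.01, 0, 0, 0],
    [-0.03, -0.005, 0, 0, 0, 0],
    [-0.035, -0.01, 0, 0, 0, 0],
    [-0.035, -0.01, 0, 0, 0, 0],
    [-0.035, -0.01, 0, 0, 0, 0],
    [-0.035, -0.01, 0, 0, 0, 0],
    [-0.035, -0.01, 0, 0, 0, 0],
    [-0.03, -0.01, 0, 0, 0, 0],
  ],
)

```text
t: 67.25
eef_pos: [0.5106, -0.2867, 0.2599]
ee_rot: [3.12, -0.002, 1.522]
ft_force: [0.1, 0.2, -0.4]
width: 1.001
```

Emit:
step_arm(
  motion=[
    [-0.025, 0, 0, 0, 0, 0],
    [-0.02, 0, 0, 0, 0, 0],
    [-0.01, 0, 0, 0, 0, 0],
    [0, 0, 0, 0, 0, 0],
    [0, 0, 0, 0, 0, 0],
    [0, 0, 0, 0, 0, 0],
    [0, 0, 0, 0, 0, 0],
    [0, 0, 0, 0, 0, 0],
  ],
)

```text
t: 67.92
eef_pos: [0.5033, -0.3485, 0.2638]
ee_rot: [3.119, -0.0, 1.514]
ft_force: [-0.2, 0.2, 0.1]
width: 1.002
```

```bash
python3 - <<'E'
from h import *
f=grab("top","top6")
for i in (f["img"],cv2.imread("pics/top0.png")):
    f["img"]=i; c=blob(f,(20,40,150),(35,140,255),(300,185,400,240),5); print("carton",cv2.boundingRect(c),np.round(np.hstack(rect(f,c,.173)),1))
grab("scene","scene6")
i=cv2.imread("pics/top6.png"); cv2.imwrite("pics/top6c.png",cv2.resize(i[150:350,90:450],None,fx=2,fy=2,interpolation=cv2.INTER_CUBIC))
E
```

```text
carton (316, 196, 69, 30) [590.2 -36.9 127.9  48.8  86.4]
carton (315, 196, 69, 30) [589.2 -35.3 128.2  48.7  86.5]
```

View pics/top6c.png

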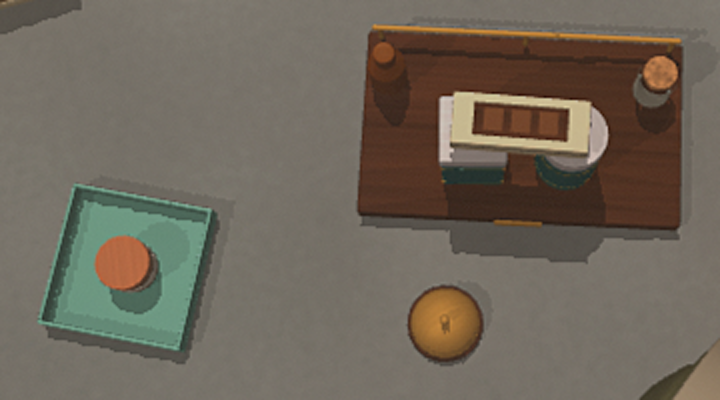

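View pics/scene6.png

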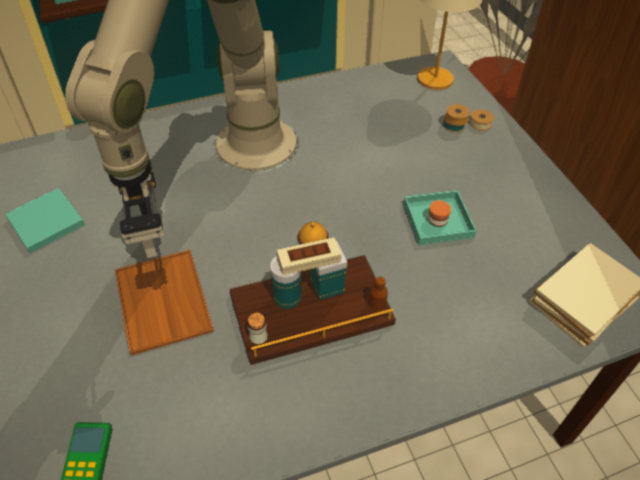

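Both views show the display restored (carton across the lids at crop (520,122)), the jar standing in the box at crop (124,263), the bystanders in place, and the arm clear. Handing in.

```bash
python3 -c "
from workcell import env
print(env.hand_in())"
```

```text
the job is handed in; nothing more can be done
None
```

The job is finished and handed in at about 68 s of the 144 s allowed. The carton and both tins went to the tray, the jar into the gift box, then the round tin, the square tin and last the carton back to their old spots.

Last checks:
- **Jar:** upright on the box floor, about 2 mm from the box middle by the wrist camera.
- **Tins:** by the top camera, before the carton went back on, the round tin was about 2 mm and the square tin under 1 mm from their start positions. The square tin's angle was unchanged.
- **Carton:** about 2 mm from its first measured spot, at the same angle to within 0.1°.
- **Flask, pot and bell:** they look unmoved in the final pictures. I checked them by eye only.

Two things did not go as planned or disagreed:
- **Tray rim:** when I regripped the carton in the tray, a finger rode on the rim and the hand slid about 13 mm sideways. The carton was still held straight and was set down as intended.
- **Cameras:** the wrist and top cameras disagreed by 2 to 3 mm on the tins. That is inside the tolerances.

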